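Index the drying carousel and hang the cup on its free peg

ROBOT

A 6-joint arm with a two-finger parallel gripper is mounted at the origin on the work surface. World frame = base frame: x ahead of the robot, y to its left, z up, the work surface at z = 0. Lengths are in m, angles in degrees, forces in N, time in s.
With the tool pointing down it reaches from about 0.275 to 0.75 m from the base axis. Payload 10.2 kg.
Tool frame: the origin (TCP) lies between the finger pads; the fingertips stand 8 mm ahead of it and the grasp point (between the pads) lies 11 mm behind it (manip.tip_reach is the distance from the TCP to the fingertips, in m); z points along the fingers, x is the direction in which the jaws open and shut, and the axes are right-handed (so a half turn about z gives the same grasp; the last joint's range is limited). The gripper opens to 88 mm and grips with 3 to 60 N. Pads are 18 mm wide; open, the fingers measure 123 mm over their backs; the gripper's body (75 mm by 187 mm) begins 45 mm behind the grasp point.
Start: joints at [52.46, 17.928, 85.812, -0, 76.261, -12.8], TCP at [0.22, 0.477, 0.247] pointing down, gripper open.
Joint ranges: [-168.41, 168.41], [-55.51, 124.54], [10.69, 146.95], [-70.63, 250.63], [1, 178], [-165.06, 165.06]. Speed limits (degrees/s): [136.94, 136.94, 172.46, 180, 180, 180].

INTERFACE

Orientations are given as a 3x3 rotation matrix whose columns are the frame's x, y, z axes.
In Python, from cell import manip, get_image, camera_model, workorder gives the robot as it stands.
- The arm moves only by the shell command python3 -m handwheel 'ROWS' [FORCE]. ROWS is JSON, a list of rows, each a list of 3 entries, a list of its own where there are three numbers: the shift along the tool's x, y, z in m, then the turn, a rotation vector about the tool's x, y, z in rad, then the finger opening in m, from 0 to 0.0881. A call has 1 to 10 rows; each row is the pose to reach, as a shift and turn from the pose measured when the call began, along the tool's axes at that moment; what a row does not reach only later rows make up. A row lasts 1/12 s, in which the tool goes at most 41.7 mm and 7.16 degrees, less where a joint would pass 70% of its speed; a pose out of reach is approached as far as the arm can. A call with a gripper value outside its range is refused whole. The fingers move at their own pace and stop on an object; FORCE is the grip in N (left out, the last holds). Time passes only in rows, so rows that repeat a pose let the fingers close. It gives the time, the measured TCP pose, the force and the opening at its end, in the units of the state.
- manip.sense(): the state, without advancing time (a new reading comes with each control period).
- get_image(name): name is "scene" or "top"; returns (picture, depth): 384x512x3 uint8, blue, green, red; 384x512 float32, m along the optical axis (not along the pixel's ray), 0 where there is no reading.
- camera_model(name): a dict with "vfov" (degrees; the focal length in pixels is half the picture's height over the tangent of half this angle, whatever the lens; pixels are square), "cx", "cy" (the principal point, pixels), "rvec" (rotation vector, rad) and "tvec" (3), from world to camera coordinates, as OpenCV has them. Camera axes: x right, y down, z forward; pixel columns grow to the right and rows downward; lengths in m; the calibration is good to about 2 mm. A picture is of the moment at which its call begins. camera_model takes no time and is no camera call.
- workorder.sign_off(): hands the job in, once; it reports no verdict.
The state is a dict: "clock": time; "joint_pos": joint angles; "dq": joint speeds; "joint_torque": joint torques, N m; "tool_pos": TCP position; "orientation": TCP orientation; "contact_force": force on the tool from outside, world axes, zero at the start; "torque": the same for the moment, N m; "finger_gap": finger opening in m.
Only numpy, scipy, OpenCV 4.12 (cv2) and the standard library are available. Lean on these libraries where they do the work, as an engineer would, in place of code of your own. Each camera call takes 0.05 s, during which the arm holds its last target. There are 200 camera calls.

TASK

Turn the revolving drying stand, which has a bar handle on top, by one click, towards whichever side brings the bare peg to the loading place at the fixed pointer, and let it click home there. Then take the black cup lying on the sloping rack, turn it mouth down and lower it over that bare peg, without dropping it, until it hangs with its bottom resting on the peg's top. Leave the cups already drying on their pegs, and leave the hammer, jar and wooden block where they are.

Things in the scene. Friction and masses are not known exactly. Their poses are not given: they have to be found in the camera images.
- turret (a joint): Aluminium disc of the revolving stand, radius 150 mm, top face 52 mm above the table, with six upright wooden pegs every 60 degrees on a circle of radius 120 mm. Value in rad, 0 at the start stop (within 0.05), growing counter-clockwise from above. Sprung click stops every 1.047 rad; let go, it pulls itself to the nearest. Turning takes about 0.2 N m.
- hub (a point): Centre of the steel bar handle on the disc's axis, 193 mm above the table; turns with the disc. Bar 85 mm long along the point's x axis (pointing away from the loading place at joint 0), 16 mm thick along y, 30 mm tall (178 to 208 mm above the table), on a post of radius 6 mm (14 mm below a height of 156 mm).
- load (a point): Loading place: point fixed on the stand's base, 137 mm above the table, 120 mm from the axis, on the side of the base's tongue with a small upright steel cone (fixed pointer, 182 mm from the axis, tip 75 mm above the table). With the disc in a stop one peg's top is here; at the start that peg carries a dried cup.
- peg_left (a point): Centre of the top of the peg that at the start is one place clockwise (from above) from the loading place, the robot's left neighbour; turns with the disc; +1.047 rad brings it to the loading place. Pegs are 28 mm in diameter, 85 mm tall above the disc, flat tops 137 mm above the table. Either this peg or peg_right is the bare one.
- peg_right (a point): Centre of the top of the peg on the other side of the loading place (the robot's right neighbour); turning the disc by -1.047 rad brings it to the loading place. Same size as peg_left.
- dry_cup: A dried cup, same as the one to be hung, hanging loose, mouth down, on peg_left or peg_right: the other is the bare one. Origin at the centre of its closed bottom (on top), 141 mm above the table. The other four pegs carry equal cups fixed to them; cups on pegs reach from 66 to 141 mm above the table.
- washer: A loose black rubber washer, outer diameter 50 mm, hole 38 mm, 6 mm thick, lying on the disc round the foot of the bare peg. It may stay there. Origin at the centre of its underside.
- cup: The cup to hang: plain black cylinder, outer diameter 52 mm, 75 mm long, wall 3, bottom 4 mm thick (inside 46 wide, 71 deep), about 90 g. Origin at the outer centre of its closed bottom; z axis towards the mouth. It lies on the rack's rails, mouth downhill 35 degrees below level, origin 125 mm above the table. Hung on a peg its origin is 141 mm up, z down.
- chute: The fixed sloping rack: a steel foot plate 160 x 80 x 10 mm carrying two 8 mm rails 30 mm apart that slope down 35 degrees along the rack's +x, with an 8 mm cross bar at the low end that stops the cup's rim. The cup's sides are free: the rails are narrower than the cup. Origin at the centre of the plate's underside.
- hammer: Hammer lying on the table, to be left alone.
- jar: Jar with a steel lid, 60 mm wide and 70 mm tall, standing on the table, to be left alone.
- punch_block: Wooden punching block, 100 x 70 x 50 mm, on the table, to be left alone.
Things that resemble listed ones, but are neither listed nor needed, are in the scene too. What is shaped like the cup but purple is not meant.

How it is judged (in metres and radians):
On the way, in this order (a step that is already met when the one before it is completed fails the run):
1. the stand is turned and rests in the stop that brings the bare peg to the loading place, the cup still on its rack (horizontal distance between any of peg_left, peg_right and load below 0.009 m and horizontal distance between dry_cup and load above 0.07 m and velocity of joint turret between -0.1 and 0.1 rad/s and distance of cup from where it was at the start of the episode below 0.03 m), for 0.2 s.
2. the cup, mouth down and held in the fingers, is over the bare peg at the loading place (horizontal distance between any of peg_left, peg_right and load below 0.009 m and horizontal distance between dry_cup and load above 0.07 m and velocity of joint turret between -0.1 and 0.1 rad/s and angle between cup's own z axis and vertical above 2.7 rad and horizontal distance between cup and load below 0.025 m and contact force between cup and the fingers above 0.3 N and height (world z) of cup below 0.2 m), for 0.05 s.
At the end, for the whole second after the job is handed in: Stand at rest in its stop, the formerly bare peg within 9 mm of the loading place; cup hanging on it mouth down, bottom centre within 16 mm of the loading place seen from above and 136 to 147 mm up, within 0.24 rad of vertical, at rest; dried cup still seated on its own peg, upright within 0.29 rad (horizontal distance between any of peg_left, peg_right and load below 0.009 m and horizontal distance between dry_cup and load above 0.07 m and velocity of joint turret between -0.1 and 0.1 rad/s and horizontal distance between cup and load below 0.016 m and height (world z) of cup between 0.136 and 0.147 m and angle between cup's own z axis and vertical above 2.9 rad and linear speed of cup below 0.03 m/s and z of dry_cup in the frame of hub below -0.044 m and angle between dry_cup's own z axis and vertical above 2.85 rad); the robot touches nothing.
It fails at once if the cup is dropped: falling faster than 0.6 m/s out of the fingers (contact force between cup and the fingers below 0.05 N and linear speed of cup above 0.6 m/s).
It fails at once if the stand is turned well past the next stop (by more than 1.6 rad from the start) (value of joint turret above 1.6 rad or value of joint turret below -1.6 rad).
It fails at once if the dried cup is lifted off its peg (not (z of dry_cup in the frame of hub below -0.02 m and angle between dry_cup's own z axis and vertical above 2.6 rad)).
It fails at once if the hammer, the jar or the block is moved more than 30 mm (distance of any of hammer, jar, punch_block from where it was at the start of the episode above 0.03 m).
It also fails if it takes over 59 s, if anything falls off the work surface, if the arm or the gripper's body presses on something with over 40 N, if the wrist force passes 120 N, or if a joint passes its speed limit or range.

## Working session

There is one attempt and no reset: what is moved stays moved. The work goes in short steps, Python scripts to look and compute and a shell command to move; the robot and the scene stay as the last step left them, time stands still between calls to the robot, and variables do not carry over. Pictures are saved under pics/ and viewed, about 8 in all and at most 12, crops included, and the job is handed in when it is done.

```bash
mkdir -p pics; ls; cat > h.py <<'E'
import numpy as np, cv2
from cell import manip,get_image,camera_model,workorder
def cam(n):
    m=camera_model(n); f=192/np.tan(np.radians(m["vfov"])/2)
    R=cv2.Rodrigues(np.array(m["rvec"],float))[0]; t=np.array(m["tvec"],float)
    return f,m["cx"],m["cy"],R,t
def cloud(n,d):
    f,cx,cy,R,t=cam(n); v,u=np.mgrid[:384,:512]
    P=np.stack([(u-cx)/f*d,(v-cy)/f*d,d],-1)
    return (P-t)@R
def plane(n,u,v,z):
    f,cx,cy,R,t=cam(n); c=-R.T@t; r=R.T@np.array([(u-cx)/f,(v-cy)/f,1]); return c+r*(z-c[2])/r[2]
def proj(n,p):
    f,cx,cy,R,t=cam(n); q=R@np.array(p)+t; return q[:2]/q[2]*f+[cx,cy]
E
python3 - <<'E'
from h import *
for n in("scene","top"):
    p,d=get_image(n); np.save(n+"0.npy",d); cv2.imwrite(n+"0.png",p); cv2.imwrite(f"pics/{n}0.png",cv2.resize(p,(800,600)))
    print(camera_model(n))
    f,cx,cy,R,t=cam(n);print(-R.T@t)
s=manip.sense();print(s)
E
```

```text
pics
{'vfov': 56.67813816129132, 'cx': 249.49821096802322, 'cy': 193.12671761557897, 'rvec': array([ 1.01270308,  2.23149691, -1.25086485]), 'tvec': array([ 0.36936924, -0.08673529,  1.45248038])}
[1.19612932 0.58099379 0.69668987]
{'vfov': 44.26396548835767, 'cx': 253.51518821223314, 'cy': 195.2940721161407, 'rvec': array([ 2.17569334, -2.14939469,  0.07425058]), 'tvec': array([1.18806670e-03, 5.61210555e-01, 1.31934891e+00])}
[ 0.43704753 -0.02487252  1.3652879 ]
{'clock': 0.1, 'joint_pos': array([ 5.24610120e+01,  1.79553846e+01,  8.58477704e+01,  4.36448866e-04,
        7.62611049e+01, -1.28005393e+01]), 'dq': array([ 0.03437208, -0.07740493, -0.2119956 ,  0.12514723,  0.03712969,
       -0.03278013]), 'joint_torque': array([ 3.96674091e-03, -4.02820337e+01, -2.52640665e+01,  6.95901085e-02,
        3.42938374e-02, -5.69544011e-05]), 'tool_pos': array([0.21958918, 0.47664867, 0.24623831]), 'orientation': array([[ 4.18477910e-01,  9.08226714e-01, -6.89226972e-04],
       [ 9.08226319e-01, -4.18478399e-01, -8.84809385e-04],
       [-1.09203412e-03, -2.55700893e-04, -9.99999371e-01]]), 'contact_force': array([ 0.93832916, -0.64048324, -0.85291517]), 'torque': array([-0.03201961, -0.01820768,  0.04166956]), 'finger_gap': 0.0879988878012589}
```

View pics/top0.png

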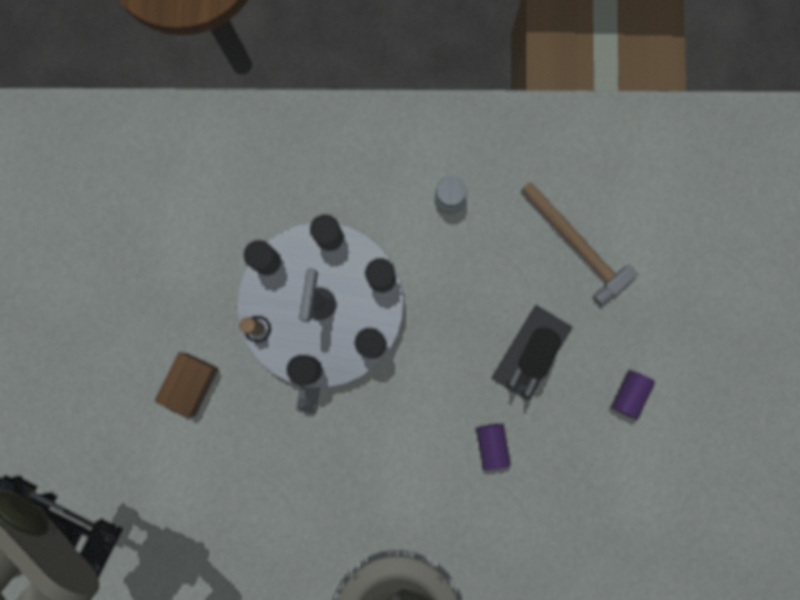

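View pics/scene0.png

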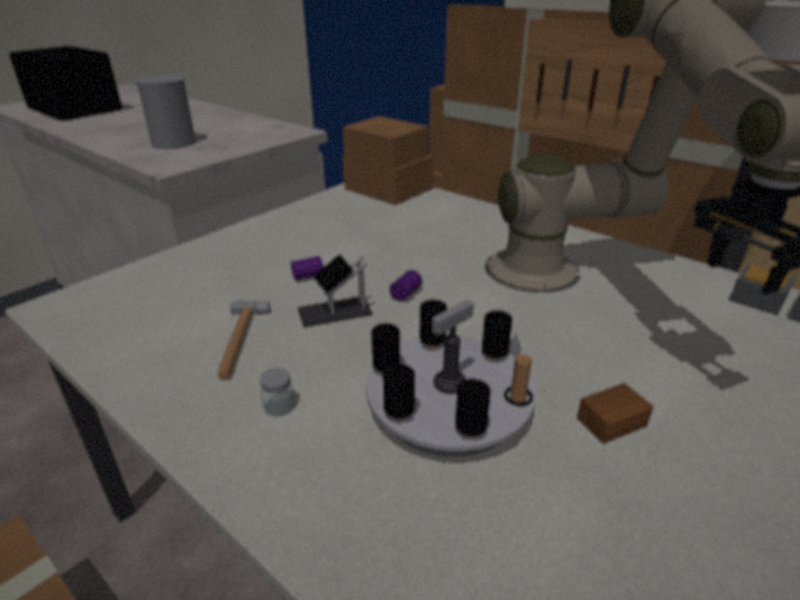

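The top view shows the stand's hub at about (312,296), and the pointer and tongue at (310,398), below it. The load peg carries the cup at (304,370). The bare peg with the washer is at (250,327), which makes it peg_left, so the stand must turn +1.047. The black cup is on the rack at (540,352), mouth towards lower-left. The scene view agrees.

```bash
python3 - <<'E'
from h import *
d={n:np.load(n+"0.npy") for n in("scene","top")}
im={n:cv2.imread(n+"0.png") for n in d}
C={n:cloud(n,d[n]) for n in d}
t=C["top"]; v,u=np.mgrid[:384,:512]
# disc from both
for n in d:
    P=C[n]; hsv=cv2.cvtColor(im[n],cv2.COLOR_BGR2HSV)
    ok=d[n]>0
    near=(abs(P[...,0]-.44)<.3)&(abs(P[...,1]-.13)<.25)&ok
    bar=near&(P[...,2]>.165)&(P[...,2]<.23)
    k,l,st,c=cv2.connectedComponentsWithStats(bar.astype(np.uint8))
    for i in range(1,k):
        if st[i,4]>25:
            q=P[l==i]; print(n,"bar",st[i,4],q.mean(0).round(4),np.percentile(q,[2,98],axis=0).round(3).tolist())
            xy=q[:,:2].astype(np.float32); print(cv2.minAreaRect(xy))
            if n=="top":
                c2=cv2.minAreaRect(np.argwhere(l==i)[:,::-1].astype(np.float32)); print("px",c2, plane(n,*c2[0],.208))
    disc=near&(abs(P[...,2]-.052)<.006)&(hsv[...,2]>90)
    q=P[disc]; 
    cs,_=cv2.findContours(disc.astype(np.uint8),0,1)
    h=cv2.convexHull(max(cs,key=cv2.contourArea))[:,0]
    W=np.array([plane(n,*p,.052)[:2] for p in h]); print(n,"disc",cv2.minEnclosingCircle(W.astype(np.float32)),cv2.fitEllipse(W.astype(np.float32)),q[:,2].mean())
    # cup tops
    tops=near&(abs(P[...,2]-.141)<.006)
    k,l,st,c=cv2.connectedComponentsWithStats(tops.astype(np.uint8))
    for i in range(1,k):
        if st[i,4]>15: print(n,"top",st[i,4],c[i].round(1),plane(n,*c[i],.139).round(4),P[l==i].mean(0).round(4))
# rack and cup
P=t; reg=(P[...,0]>.25)&(P[...,0]<.55)&(P[...,1]<-.1)&(P[...,1]>-.35)&(d["top"]>0)
for n in d:
    P=C[n]; reg=(P[...,0]>.25)&(P[...,0]<.5)&(P[...,1]<-.1)&(P[...,1]>-.32)&(d[n]>0)
    m=reg&(P[...,2]>.06)&(im[n].max(-1)<60); q=P[m]; print(n,"cup",m.sum(),q.mean(0).round(4),np.percentile(q,[2,98],axis=0).round(3).tolist())
    xy=q[:,:2].astype(np.float32); print(cv2.minAreaRect(xy))
    m=reg&(P[...,2]>.004)&(P[...,2]<.018)&(im[n].max(-1)<110); q=P[m]; print(n,"plate",m.sum(),q.mean(0).round(4),cv2.minAreaRect(q[:,:2].astype(np.float32)))
E
```

```text
scene bar 333 [0.5681 0.1501 0.1963] [[0.524, 0.137, 0.17], [0.604, 0.159, 0.208]]
((0.562955915927887, 0.1473461091518402), (0.017683131620287895, 0.08402875065803528), 83.96115112304688)
scene disc ((0.5648080110549927, 0.1487129181623459), 0.15115472674369812) ((0.5645050406455994, 0.14861354231834412), (0.2964344620704651, 0.3006950914859772), 127.34188842773438) 0.05116878891742741
scene top 147 [276.6 196.5] [0.4915 0.051  0.139 ] [0.4925 0.0518 0.1399]
scene top 162 [318.5 203.8] [0.4454 0.1644 0.139 ] [0.4464 0.1649 0.1398]
scene top 179 [246.2 212.3] [0.609  0.0373 0.139 ] [0.6095 0.0377 0.1396]
scene top 40 [288.7 221.4] [0.5673 0.1502 0.139 ] [0.5697 0.1518 0.1411]
scene top 47 [334.6 229.8] [0.5209 0.2597 0.139 ] [0.5179 0.2583 0.1365]
scene top 240 [254.8 239.7] [0.6825 0.132  0.139 ] [0.6832 0.1327 0.14  ]
scene top 264 [302.8 249.8] [0.6369 0.2423 0.139 ] [0.6377 0.2427 0.14  ]
top bar 261 [0.5597 0.1439 0.2045] [[0.521, 0.133, 0.183], [0.599, 0.156, 0.212]]
((0.5603963136672974, 0.14533866941928864), (0.016877882182598114, 0.08436395972967148), 81.89385223388672)
px (
[... 757 characters left out ...]
 0.1407]
scene cup 229 [ 0.4809 -0.2198  0.1151] [[0.451, -0.25, 0.074], [0.499, -0.201, 0.14]]
((0.47607946395874023, -0.22721447050571442), (0.044657111167907715, 0.06705234944820404), 62.93528366088867)
scene plate 354 [ 0.4434 -0.2139  0.0093] ((0.40232205390930176, -0.19271108508110046), (0.08258333057165146, 0.26097017526626587), 59.95656204223633)
top cup 499 [ 0.4678 -0.2324  0.1245] [[0.435, -0.269, 0.098], [0.498, -0.204, 0.144]]
((0.4647000730037689, -0.2306201159954071), (0.050639376044273376, 0.10412989556789398), 58.069522857666016)
top plate 487 [ 0.4427 -0.2081  0.0098] ((0.3931286036968231, -0.19893155992031097), (0.09405001997947693, 0.27440449595451355), 64.65003967285156)
```

```bash
python3 - <<'E'
from h import *
a=cv2.imread("top0.png"); b=cv2.imread("scene0.png")
A=cv2.resize(a[185:275,300:390],(540,540),interpolation=2)
cv2.imwrite("pics/c1.png",cv2.convertScaleAbs(A,alpha=1.6))
E
```

```text
(no output)
```

View pics/c1.png

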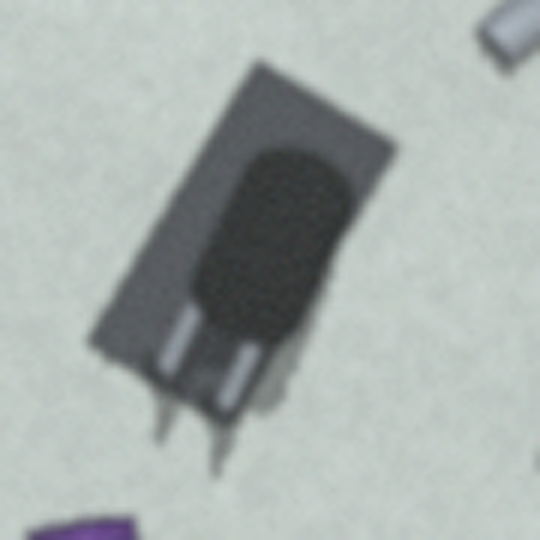

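The crop shows the cup on the rack, closed end at upper right (300,150) and mouth at lower left (245,335), with the rails sloping to lower left.

```bash
python3 - <<'E'
from h import *
print([a for a in dir(manip) if a[0]!='_'],manip.tip_reach)
n="top";im=cv2.imread("top0.png");d=np.load("top0.npy");P=cloud(n,d)
reg=np.zeros((384,512),np.uint8);reg[190:262,305:370]=1
m=((im.max(-1)<125)&(reg>0)).astype(np.uint8)
# plate left edge & far edge from crop corners
A=lambda x,y:plane(n,300+x/6-.5,185+y/6-.5,.010)
for c in [(258,62),(398,148),(92,342)]: print(A(*c))
a,b,c=A(258,62),A(398,148),A(92,342)
print(np.degrees(np.arctan2(*(c-a)[1::-1])),np.linalg.norm(c-a),np.degrees(np.arctan2(*(a-b)[1::-1])),np.linalg.norm(a-b),"plate centre",(b+c)/2)
ang=np.arctan2(*(c-a)[1::-1])
cm=(im.max(-1)<75)&(P[...,2]>.07)&(reg>0); k,l,st,cc=cv2.connectedComponentsWithStats(cm.astype(np.uint8)); 
q=P[cm]; h=np.array([np.cos(ang),np.sin(ang)]);s=np.array([-h[1],h[0]])
al=q[:,:2]@h;la=q[:,:2]@s
print("lateral",np.percentile(la,[1,50,99]),"plate lat",((b+c)/2)[:2]@s,"along",np.percentile(al,[1,99]),"plate",((b+c)/2)[:2]@h)
# ridge height vs along near centreline
mid=(la.min()+la.max())/2
for t in np.arange(al.min(),al.max(),.008):
    w=(abs(la-mid)<.006)&(abs(al-t)<.004)
    if w.any(): print(round(t,3),q[w,2].mean().round(4))
E
```

```text
['PlanningError', 'sense', 'tip_reach'] 0.008
[ 0.56680028 -0.24716019  0.01      ]
[ 0.52635274 -0.31345054  0.01      ]
[ 0.43235964 -0.16810381  0.01      ]
149.5427979514689 0.15596217287538536 58.610240555207014 0.07765573964824693 plate centre [ 0.47935619 -0.24077717  0.01      ]
lateral [-0.20009672 -0.03848769 -0.01137764] plate lat -0.035431211798792696 along [-0.57324705 -0.38934623] plate -0.5352575392468042
```

```bash
python3 - <<'E'
from h import *
ang=np.radians(149.2);h=np.array([np.cos(ang),np.sin(ang)]);s=np.array([-h[1],h[0]])
zc=np.r_[h*np.cos(np.radians(35)),-np.sin(np.radians(35))]
for n in("top","scene"):
    d=np.load(n+"0.npy");P=cloud(n,d);im=cv2.imread(n+"0.png")
    cm=(im.max(-1)<75)&(P[...,2]>.06)&(P[...,2]<.16)&(d>0)&(abs(P[...,0]-.47)<.07)&(abs(P[...,1]+.235)<.07)
    q=P[cm]; 
    # model-based residual: least squares of cylinder axis lateral + height with given direction, end plane by percentile
    from scipy.optimize import least_squares
    nrm=np.array([0,0,1.])-zc*zc[2]; nrm/=np.linalg.norm(nrm); S=np.r_[s,0]
    y=q@S; w=q@nrm; t=q@zc
    tm=(t>np.percentile(t,20))
    f=lambda p: np.hypot(y[tm]-p[0],w[tm]-p[1])-.026
    r=least_squares(f,[y.mean(),w.mean()-.02],loss="soft_l1",f_scale=.002)
    t0,t1=np.percentile(t,[1,99])
    o=S*r.x[0]+nrm*r.x[1]+zc*t0
    print(n,cm.sum(),"lat",r.x[0],"rms",np.sqrt(np.mean(r.fun**2)),"len",t1-t0,"origin",o.round(4), "mouthbased",(S*r.x[0]+nrm*r.x[1]+zc*(t1-.075)).round(4))
E
```

```text
top 631 lat -0.03978472469497483 rms 0.008388486956570778 len 0.09854504119126328 origin [ 0.4956 -0.2491  0.1321] mouthbased [ 0.479  -0.2392  0.1186]
scene 377 lat -0.04162329078331046 rms 0.00836463233972883 len 0.09737906512205674 origin [ 0.4996 -0.2493  0.1252] mouthbased [ 0.4838 -0.24    0.1124]
```

```bash
python3 - <<'E'
from h import *
ang=np.radians(149.2);h=np.array([np.cos(ang),np.sin(ang)]);s=np.array([-h[1],h[0]])
im=cv2.imread("top0.png");g=cv2.GaussianBlur(im,(3,3),0).max(-1)
print(g[205:240:4,330:362:3])
for th in(58,64,70):
    m=np.zeros_like(g);m[195:250,320:370]=(g<th)[195:250,320:370]
    k,l,st,c=cv2.connectedComponentsWithStats(m);i=1+st[1:,4].argmax()
    vu=np.argwhere(l==i); W=np.array([plane("top",b,a,.1035)[:2] for a,b in vu]); al=W@h; la=W@s
    print(th,st[i],"along",np.percentile(al,[.5,99.5]),"lat",np.percentile(la,[1,99]))
    a0=al.min();
    w2=np.array([plane("top",b,a,.118)[:2] for a,b in vu])@s
    mid=(al>np.percentile(al,30))&(al<np.percentile(al,70));L=np.percentile(w2[mid],[1,99])
    print("  mid lat",L,L.mean(),"origin from far end",h*(np.percentile(al,.5)+.0149)+s*L.mean(),"from mouth",h*(np.percentile(al,99.5)-.0763)+s*L.mean())
E
```

```text
[[127 128  86  60  60  60  60  60  60  64  91]
 [126  98  59  60  58  51  49  54  58  60  59]
 [109  61  61  56  38  36  37  38  39  53  59]
 [ 65  60  60  42  36  36  36  37  37  38  65]
 [ 60  60  49  37  36  37  37  37  36  43 108]
 [ 60  56  38  36  36  37  36  37  37  99 125]
 [ 60  41  36  36  37  36  36  35  61 124 128]
 [ 58  36  36  36  36  36  35  40  97 128 126]
 [ 81  62  35  35  35  36  35  70 123 128 128]]
58 [323 208  37  42 754] along [-0.57802595 -0.45467032] lat [-0.06811901 -0.0138978 ]
  mid lat [-0.06945392 -0.01561746] -0.04253568812986134 origin from far end [ 0.50548271 -0.25180818] from mouth [ 0.47786231 -0.23534311]
64 [ 320  197   44   53 1254] along [-0.59391107 -0.45400836] lat [-0.08305228 -0.0138978 ]Traceback (most recent call last):
  File "<stdin>", line 11, in <module>
  File "h.py", line 12, in plane
    f,cx,cy,R,t=cam(n); c=-R.T@t; r=R.T@np.array([(u-cx)/f,(v-cy)/f,1]); return c+r*(z-c[2])/r[2]
                ~~~^^^
  File "h.py", line 4, in cam
    m=camera_model(n); f=192/np.tan(np.radians(m["vfov"])/2)
ValueError: time passes only in moves, steps and waits
```

```bash
sed -i 's/^def cam(n):/from functools import lru_cache\n@lru_cache\ndef cam(n):/' h.py; python3 - <<'E'
from h import *
ang=np.radians(149.2);h=np.array([np.cos(ang),np.sin(ang)]);s=np.array([-h[1],h[0]])
from scipy.optimize import least_squares
zc=np.r_[h*.819,-.5736];nrm=np.r_[h*.5736,.819];S=np.r_[s,0]
for n,box in(("top",(195,250,320,370)),("scene",(155,195,195,235))):
    im=cv2.imread(n+"0.png");g=cv2.GaussianBlur(im,(3,3),0).max(-1);P=cloud(n,np.load(n+"0.npy"))
    m=np.zeros_like(g);a,b,c,e=box;m[a:b,c:e]=(g<47)[a:b,c:e]
    k,l,st,cc=cv2.connectedComponentsWithStats(m);i=1+st[1:,4].argmax();m=(l==i).astype(np.uint8)
    vu=np.argwhere(m)
    if n=="top":
        W=np.array([plane(n,q,p,.1035)[:2] for p,q in vu]);al=W@h
        w2=np.array([plane(n,q,p,.112)[:2] for p,q in vu])@s
        mid=(al>np.percentile(al,30))&(al<np.percentile(al,70));L=np.percentile(w2[mid],[1,99])
        A=np.percentile(al,[.5,99.5]);print(st[i],"along len",A[1]-A[0],"(exp .091)","width",L[1]-L[0],"far",h*(A[0]+.0149)+s*L.mean(),"mouth",h*(A[1]-.0763)+s*L.mean())
    q=P[cv2.erode(m,np.ones((3,3)))>0]; y,w,t=q@S,q@nrm,q@zc
    top=w>np.percentile(w,40)
    f=lambda p:np.hypot(y[top]-p[0],w[top]-p[1])-.026
    r=least_squares(f,[y.mean(),w.mean()-.02],loss="soft_l1",f_scale=.002)
    T=np.percentile(t,[1,99]);print(n,"rms",np.sqrt((r.fun**2).mean()),"len",T[1]-T[0],"o_far",(S*r.x[0]+nrm*r.x[1]+zc*T[0]).round(4),"z check")
E
```

```text
[332 210  27  35 598] along len 0.09938021842074096 (exp .091) width 0.04933032432848031 far [ 0.5009628  -0.25108763] mouth [ 0.49393632 -0.246899  ]
top rms 0.09206939697034426 len 0.12155075057900633 o_far [ 0.4954 -0.2483  0.1321] z check
scene rms 0.1617200938154333 len 0.4525543224529926 o_far [ 0.7978 -0.3769  0.3699] z check
```

```bash
cat >> h.py <<'E'
from scipy.spatial.transform import Rotation as Ro
def rel(p,R,s=None):
    s=s or manip.sense(); R0=np.array(s["orientation"])
    print("t",s["clock"],"tcp",s["tool_pos"].round(4),"q",s["joint_pos"].round(1),"F",s["contact_force"].round(1),"gap",round(s["finger_gap"],4))
    print("shift",(R0.T@(np.array(p)-s["tool_pos"])).round(4).tolist(),"turn",Ro.from_matrix(R0.T@R).as_rotvec().round(4).tolist())
def down(yaw):
    c,s=np.cos(np.radians(yaw)),np.sin(np.radians(yaw)); return np.array([[c,s,0],[s,-c,0],[0,0,-1]])
E
python3 -c "
from h import *
rel([.562,.147,.246],down(82.1));rel([.562,.147,.188],down(82.1))"
```

```text
t 0.1 tcp [0.2196 0.4766 0.2462] q [ 52.5  18.   85.8   0.   76.3 -12.8] F [ 0.9 -0.6 -0.9] gap 0.088
shift [-0.1561, 0.4489, 0.0003] turn [-0.0004, 0.001, -0.2939]
t 0.1 tcp [0.2196 0.4766 0.2462] q [ 52.5  18.   85.8   0.   76.3 -12.8] F [ 0.9 -0.6 -0.9] gap 0.088
shift [-0.156, 0.449, 0.0583] turn [-0.0004, 0.001, -0.2939]
```

```bash
T='[[-0.156,0.449,0],[0,0,-0.294],0.088]'; unset T
python3 -m handwheel '[[[-0.156,0.449,0],[0,0,-0.294],0.088],[[-0.156,0.449,0],[0,0,-0.294],0.088],[[-0.156,0.449,0],[0,0,-0.294],0.088],[[-0.156,0.449,0],[0,0,-0.294],0.088],[[-0.156,0.449,0],[0,0,-0.294],0.088],[[-0.156,0.449,0],[0,0,-0.294],0.088],[[-0.156,0.449,0],[0,0,-0.294],0.088],[[-0.156,0.449,0],[0,0,-0.294],0.088],[[-0.156,0.449,0],[0,0,-0.294],0.088],[[-0.156,0.449,0],[0,0,-0.294],0.088]]'
python3 -m handwheel '[[[0,0,0],[0,0,0],0.088]]'
python3 -c "
from h import *
rel([.562,.147,.246],down(82.1));rel([.562,.147,.188],down(82.1))"
```

```text
clock: 0.93
tool_pos: [0.5139, 0.1928, 0.2462]
orientation: [[0.138, 0.99, -0.001], [0.99, -0.138, -0.001], [-0.001, -0.001, -1.0]]
contact_force: [-0.1, 1.0, 0.6]
finger_gap: 0.0884
clock: 1.02
tool_pos: [0.5175, 0.1881, 0.2452]
orientation: [[0.143, 0.99, -0.001], [0.99, -0.143, -0.002], [-0.002, -0.001, -1.0]]
contact_force: [0.4, -0.6, -1.4]
finger_gap: 0.0882
t 1.0167 tcp [0.5175 0.1881 0.2452] q [  7.8  21.3  81.4  -0.1  77.4 -73.9] F [ 0.4 -0.6 -1.4] gap 0.0882
shift [-0.0344, 0.05, -0.0007] turn [-0.0008, 0.0023, -0.0055]
t 1.0167 tcp [0.5175 0.1881 0.2452] q [  7.8  21.3  81.4  -0.1  77.4 -73.9] F [ 0.4 -0.6 -1.4] gap 0.0882
shift [-0.0342, 0.05, 0.0573] turn [-0.0008, 0.0023, -0.0055]
```

```bash

python3 -m handwheel '[[[-0.034,0.05,0],[0,0,-0.006],0.088],[[-0.034,0.05,0],[0,0,-0.006],0.088],[[-0.034,0.05,0],[0,0,-0.006],0.088],[[-0.034,0.05,0.03],[0,0,-0.006],0.088],[[-0.034,0.05,0.057],[0,0,-0.006],0.088],[[-0.034,0.05,0.057],[0,0,-0.006],0.088]]'
python3 - <<'E'
from h import *
rel([.562,.147,.188],down(82.1))
p,d=get_image("scene"); c=p[150:310,200:400]; cv2.imwrite("pics/g1.png",cv2.convertScaleAbs(cv2.resize(c,(750,600)),alpha=1.4))
E
```

```text
clock: 1.52
tool_pos: [0.5595, 0.1475, 0.1833]
orientation: [[0.137, 0.991, -0.01], [0.991, -0.137, -0.003], [-0.004, -0.01, -1.0]]
contact_force: [-1.5, -0.3, -1.4]
finger_gap: 0.0884
t 1.5167 tcp [0.5595 0.1475 0.1833] q [  3.2  28.   80.9  -0.1  71.7 -78.9] F [-1.5 -0.3 -1.4] gap 0.0884
shift [-0.0002, 0.0025, -0.0047] turn [-0.0099, 0.004, 0.0007]
```

View pics/g1.png

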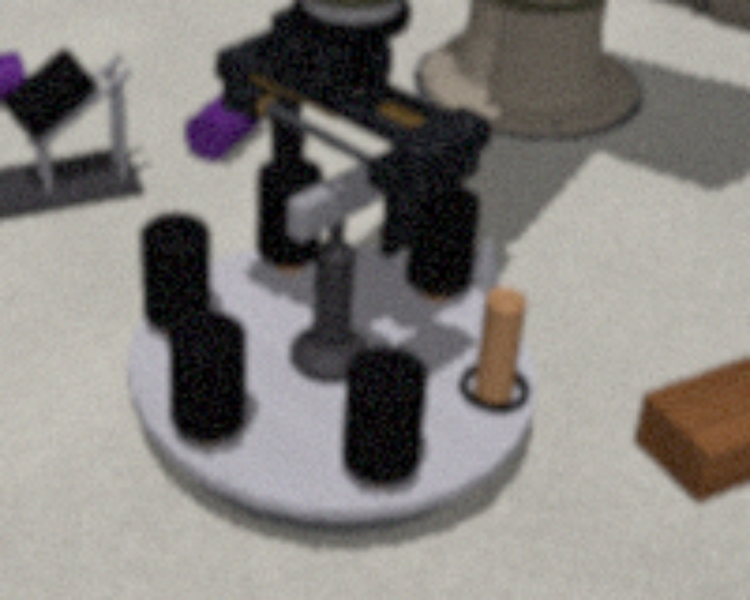

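The jaws straddle the bar handle (around (330,200)); the fingertips are clear of the cups. I'll close now.

```bash

python3 -m handwheel '[[[0,0.002,-0.004],[-0.01,0,0],0.088],[[0,0.002,-0.004],[-0.01,0,0],0.04],[[0,0.002,-0.004],[-0.01,0,0],0.01],[[0,0.002,-0.004],[-0.01,0,0],0.01],[[0,0.002,-0.004],[-0.01,0,0],0.01],[[0,0.002,-0.004],[-0.01,0,0],0.01],[[0,0.002,-0.004],[-0.01,0,0],0.01],[[0,0.002,-0.004],[-0.01,0,0],0.01],[[0,0.002,-0.004],[-0.01,0,0],0.01],[[0,0.002,-0.004],[-0.01,0,0],0.01]]' 15
python3 -m handwheel '[[[0,0,0],[0,0,0],0.01]]'
```

```text
clock: 2.4
tool_pos: [0.5626, 0.1473, 0.1903]
orientation: [[0.137, 0.991, 0.003], [0.991, -0.137, -0.004], [-0.003, 0.004, -1.0]]
contact_force: [0.1, 0.1, -0.1]
finger_gap: 0.0302
clock: 2.48
tool_pos: [0.5626, 0.1473, 0.1903]
orientation: [[0.137, 0.991, 0.003], [0.991, -0.137, -0.004], [-0.003, 0.004, -1.0]]
contact_force: [-0.0, 0.2, 0.2]
finger_gap: 0.0233
```

```bash

python3 -m handwheel '[[[0,0,0],[0,0,0],0.01],[[0,0,0],[0,0,0],0.01],[[0,0,0],[0,0,0],0.01],[[0,0,0],[0,0,0],0.01]]'
python3 -m handwheel '[[[0,0,0],[0,0,-0.03],0.01],[[0,0,0],[0,0,-0.09],0.01],[[0,0,0],[0,0,-0.15],0.01],[[0,0,0],[0,0,-0.21],0.01],[[0,0,0],[0,0,-0.27],0.01],[[0,0,0],[0,0,-0.33],0.01],[[0,0,0],[0,0,-0.39],0.01],[[0,0,0],[0,0,-0.45],0.01],[[0,0,0],[0,0,-0.5],0.01],[[0,0,0],[0,0,-0.5],0.01]]'
python3 -c "
from h import *
s=manip.sense();print(s['torque'],s['joint_pos']);rel([.5626,.1473,.19],down(142.1))"
```

```text
clock: 2.82
tool_pos: [0.5624, 0.1461, 0.1902]
orientation: [[0.137, 0.991, 0.002], [0.991, -0.137, -0.006], [-0.006, 0.003, -1.0]]
contact_force: [-2.3, -7.5, 1.2]
finger_gap: 0.0156
clock: 3.65
tool_pos: [0.5624, 0.1464, 0.1903]
orientation: [[-0.356, 0.934, 0.002], [0.934, 0.356, -0.005], [-0.006, 0.0, -1.0]]
contact_force: [-0.2, 2.0, -0.6]
finger_gap: 0.0184
[ 0.45174071  0.0279214  -0.09461623] [   3.17734451   27.58962199   80.44479514   -0.33658448   71.85295562
 -107.57197715]
t 3.65 tcp [0.5624 0.1464 0.1903] q [   3.2   27.6   80.4   -0.3   71.9 -107.6] F [-0.2  2.  -0.6] gap 0.0184
shift [0.0008, 0.0005, 0.0003] turn [-0.0014, 0.0058, -0.5453]
```

```bash

python3 -m handwheel '[[[0,0,0],[0,0,-0.05],0.01],[[0,0,0],[0,0,-0.11],0.01],[[0,0,0],[0,0,-0.17],0.01],[[0,0,0],[0,0,-0.23],0.01],[[0,0,0],[0,0,-0.29],0.01],[[0,0,0],[0,0,-0.35],0.01],[[0,0,0],[0,0,-0.41],0.01],[[0,0,0],[0,0,-0.47],0.01],[[0,0,0],[0,0,-0.53],0.01],[[0,0,0],[0,0,-0.545],0.01]]'
python3 -m handwheel '[[[0,0,0],[0,0,0],0.01],[[0,0,0],[0,0,0],0.01],[[0,0,0],[0,0,0],0.01],[[0,0,0],[0,0,0],0.05],[[0,0,0],[0,0,0],0.085],[[0,0,0],[0,0,0],0.085],[[0,0,0],[0,0,0],0.085],[[0,0,0],[0,0,0],0.085],[[0,0,0],[0,0,0],0.085],[[0,0,0],[0,0,0],0.085]]'
python3 -m handwheel '[[[0,0,0],[0,0,0],0.085],[[0,0,-0.04],[0,0,0],0.085],[[0,0,-0.08],[0,0,0],0.085],[[0,0,-0.1],[0,0,0],0.085],[[0,0,-0.1],[0,0,0],0.085],[[0,0,-0.1],[0,0,0],0.085]]'
python3 - <<'E'
from h import *
s=manip.sense();print(s['joint_pos'],s['tool_pos'])
for n in("top","scene"):
    p,d=get_image(n);cv2.imwrite(n+"1.png",p);np.save(n+"1.npy",d)
cv2.imwrite("pics/s2.png",cv2.convertScaleAbs(cv2.resize(p[100:340,130:450],(800,600)),alpha=1.4))
E
```

```text
clock: 4.48
tool_pos: [0.5617, 0.1466, 0.1901]
orientation: [[-0.79, 0.614, 0.0], [0.614, 0.79, -0.005], [-0.003, -0.004, -1.0]]
contact_force: [-7.3, 0.1, 1.1]
finger_gap: 0.0168
clock: 5.32
tool_pos: [0.5617, 0.1466, 0.1901]
orientation: [[-0.79, 0.614, 0.0], [0.614, 0.79, -0.005], [-0.003, -0.004, -1.0]]
contact_force: [-0.1, 0.2, 0.2]
finger_gap: 0.0603
clock: 5.82
tool_pos: [0.5618, 0.1471, 0.2905]
orientation: [[-0.79, 0.614, 0.002], [0.614, 0.79, -0.005], [-0.005, -0.003, -1.0]]
contact_force: [-0.1, -0.4, 0.1]
finger_gap: 0.0852
[   3.25397916   23.67356688   71.23460952   -0.30746194   85.01365572
 -138.86110567] [0.56181615 0.14714478 0.29052857]
```

View pics/s2.png

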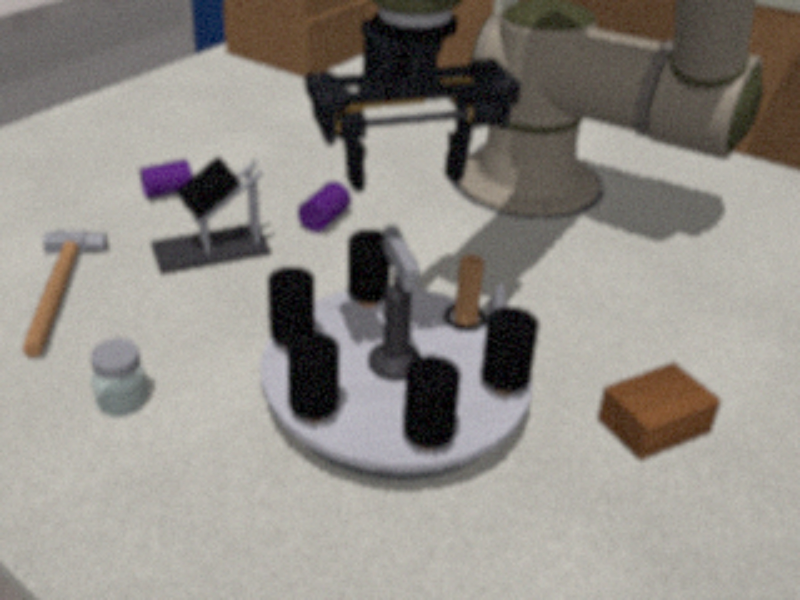

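The bare peg now stands at the pointer (crop (470,285), pointer (497,298)), with the dried cups in place and the cup still on its rack.

```bash
python3 - <<'E'
from h import *
for n in("scene","top"):
    d=np.load(n+"1.npy");P=cloud(n,d)
    near=(abs(P[...,0]-.56)<.18)&(abs(P[...,1]-.147)<.18)&(d>0)
    k,l,st,c=cv2.connectedComponentsWithStats((near&(abs(P[...,2]-.139)<.006)).astype(np.uint8))
    T=[plane(n,*c[i],.137 if st[i,4]<120 else .141)[:2] for i in range(1,k) if st[i,4]>15]
    print(n,np.round(T,4).tolist(),[st[i,4] for i in range(1,k) if st[i,4]>15])
# pick pose
a=149.2; h=np.array([np.cos(np.radians(a)),np.sin(np.radians(a)),0]);up=np.array([0,0,1.])
phi=np.radians(15)  # tool z leaning toward h from straight down
z=np.sin(phi)*h-np.cos(phi)*up
o=np.array([.498,-.248,.125]); zc=.819*h-.5736*up
g=o+.03*zc
x=np.cross(up,h)
for sgn in(1,-1):
    X=x*sgn; R=np.stack([X,np.cross(z,X),z],1)
    print(sgn,"g",g.round(4),"tcp",(g+.011*z).round(4),"x",X.round(3)); rel(g+.011*z-.1*z,R)
E
```

```text
scene [[0.4966, 0.0536], [0.4461, 0.1645], [0.6133, 0.0408], [0.5672, 0.151], [0.5222, 0.2603], [0.685, 0.1342], [0.6405, 0.2444]] [np.int32(135), np.int32(48), np.int32(197), np.int32(39), np.int32(234), np.int32(253), np.int32(286)]
top [[0.693, 0.1185], [0.6064, 0.0349], [0.4868, 0.0507]] [np.int32(68), np.int32(294), np.int32(301)]
1 g [ 0.4769 -0.2354  0.1078] tcp [ 0.4744 -0.234   0.0972] x [-0.512 -0.859  0.   ]
t 5.9167 tcp [0.5612 0.1471 0.2885] q [   3.2   23.8   71.4   -0.3   85.  -138.9] F [ 0.6 -1.  -0.6] gap 0.0849
shift [-0.1909, -0.3504, 0.0971] turn [-0.2015, 0.2178, -1.684]
-1 g [ 0.4769 -0.2354  0.1078] tcp [ 0.4744 -0.234   0.0972] x [ 0.512  0.859 -0.   ]
t 5.9167 tcp [0.5612 0.1471 0.2885] q [   3.2   23.8   71.4   -0.3   85.  -138.9] F [ 0.6 -1.  -0.6] gap 0.0849
shift [-0.1909, -0.3504, 0.0971] turn [0.2106, 0.1948, 1.4379]
```

```bash

python3 -m handwheel '[[[-0.19,-0.35,0.097],[0.21,0.195,1.438],0.085],[[-0.19,-0.35,0.097],[0.21,0.195,1.438],0.085],[[-0.19,-0.35,0.097],[0.21,0.195,1.438],0.085],[[-0.19,-0.35,0.097],[0.21,0.195,1.438],0.085],[[-0.19,-0.35,0.097],[0.21,0.195,1.438],0.085],[[-0.19,-0.35,0.097],[0.21,0.195,1.438],0.085],[[-0.19,-0.35,0.097],[0.21,0.195,1.438],0.085],[[-0.19,-0.35,0.097],[0.21,0.195,1.438],0.085],[[-0.19,-0.35,0.097],[0.21,0.195,1.438],0.085],[[-0.19,-0.35,0.097],[0.21,0.195,1.438],0.085]]'
python3 -m handwheel '[[[0,0,0],[0,0,0],0.085],[[0,0,0],[0,0,0],0.085]]'
cat > pick.py <<'E'
from h import *
import sys
back=float(sys.argv[1])
a=149.2; h=np.array([np.cos(np.radians(a)),np.sin(np.radians(a)),0]);up=np.array([0,0,1.])
phi=np.radians(15); z=np.sin(phi)*h-np.cos(phi)*up
g=np.array([.498,-.248,.125])+.03*(.819*h-.5736*up)
X=-np.cross(up,h); R=np.stack([X,np.cross(z,X),z],1)
rel(g+(.011-back)*z,R)
E
python3 pick.py .1
```

```text
clock: 6.75
tool_pos: [0.4948, -0.2484, 0.1916]
orientation: [[0.325, 0.922, -0.209], [0.945, -0.312, 0.097], [0.024, -0.229, -0.973]]
contact_force: [0.1, -0.1, 0.0]
finger_gap: 0.0852
clock: 6.92
tool_pos: [0.4935, -0.2496, 0.189]
orientation: [[0.328, 0.92, -0.213], [0.944, -0.313, 0.101], [0.026, -0.234, -0.972]]
contact_force: [0.6, -0.2, -1.1]
finger_gap: 0.0846
t 6.9167 tcp [ 0.4935 -0.2496  0.189 ] q [ -37.7   31.5   75.5   -2.9   86.3 -108.2] F [ 0.6 -0.2 -1.1] gap 0.0846
shift [0.0034, 0.0011, -0.005] turn [0.0231, 0.025, 0.2032]
```

```bash

python3 -m handwheel '[[[0.003,0.001,-0.005],[0.023,0.025,0.203],0.085],[[0.003,0.001,-0.005],[0.023,0.025,0.203],0.085],[[0.003,0.001,-0.005],[0.023,0.025,0.203],0.085],[[0.003,0.001,-0.005],[0.023,0.025,0.203],0.085]]'
python3 pick.py 0.03
python3 - <<'E'
from h import *
p,d=get_image("top")
cv2.imwrite("pics/p1.png",cv2.convertScaleAbs(cv2.resize(p[160:280,280:400],(600,600)),alpha=1.6))
E
```

```text
clock: 7.25
tool_pos: [0.4967, -0.2463, 0.1935]
orientation: [[0.508, 0.832, -0.223], [0.862, -0.49, 0.132], [0.001, -0.259, -0.966]]
contact_force: [-0.2, -0.2, 0.1]
finger_gap: 0.0852
t 7.25 tcp [ 0.4967 -0.2463  0.1935] q [-37.7  32.2  73.8  -1.8  88.9 -96.9] F [-0.2 -0.2  0.1] gap 0.0852
shift [-0.0007, 0.0004, 0.0696] turn [-0.0002, 0.0005, 0.0051]
```

View pics/p1.png

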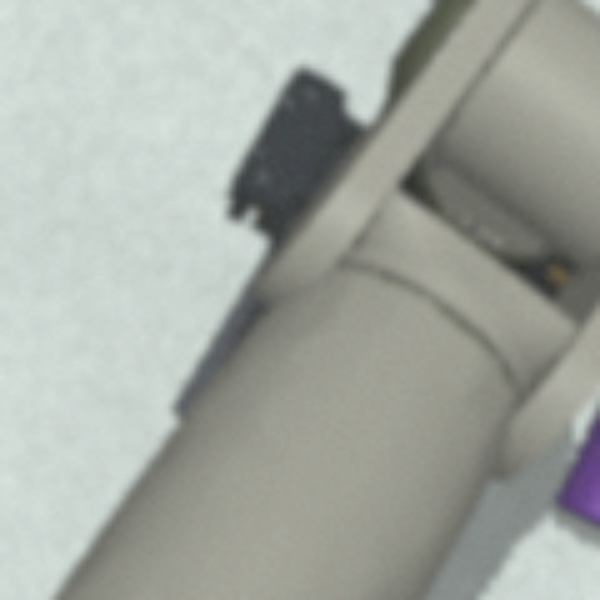

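The top view is hidden by the arm, which shows only the gripper body at (300,150). I'll descend step by step on the force reading and check with the scene camera.

```bash

python3 -m handwheel '[[[-0.001,0,0.03],[0,0,0.005],0.085],[[-0.001,0,0.05],[0,0,0.005],0.085],[[-0.001,0,0.065],[0,0,0.005],0.085],[[-0.001,0,0.08],[0,0,0.005],0.085],[[-0.001,0,0.09],[0,0,0.005],0.085],[[-0.001,0,0.099],[0,0,0.005],0.085],[[-0.001,0,0.099],[0,0,0.005],0.085],[[-0.001,0,0.099],[0,0,0.005],0.085]]'
python3 pick.py 0
python3 - <<'E'
from h import *
p,d=get_image("scene")
cv2.imwrite("pics/p2.png",cv2.convertScaleAbs(cv2.resize(p[110:220,160:280],(654,600)),alpha=1.6))
E
```

```text
clock: 7.97
tool_pos: [0.4743, -0.2342, 0.0982]
orientation: [[0.511, 0.83, -0.222], [0.859, -0.494, 0.132], [-0.0, -0.259, -0.966]]
contact_force: [-0.0, 0.9, 0.4]
finger_gap: 0.0849
t 7.9667 tcp [ 0.4743 -0.2342  0.0982] q [-38.1  35.2  84.4  -2.   75.3 -96.6] F [-0.   0.9  0.4] gap 0.0849
shift [0.0003, 0.0003, 0.001] turn [0.0003, 0.0007, 0.0009]
```

View pics/p2.png

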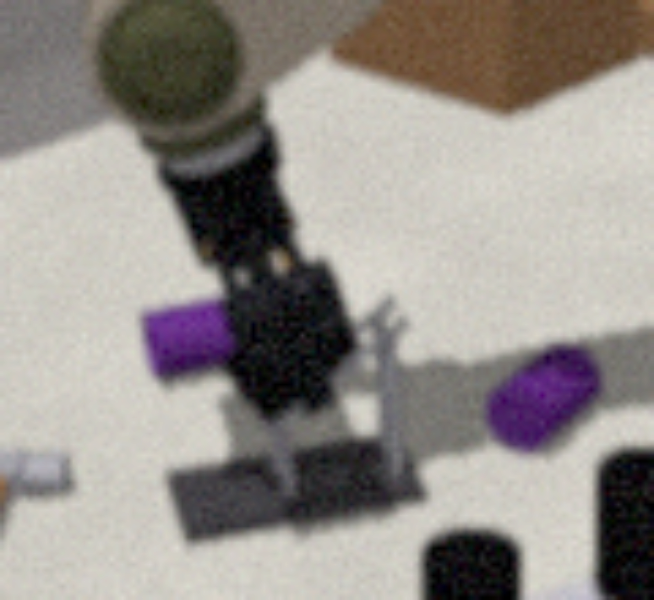

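No contact; the gripper is over the cup at (300,345). Closing.

```bash

python3 -m handwheel '[[[0,0,0],[0,0,0],0.04],[[0,0,0],[0,0,0],0.04],[[0,0,0],[0,0,0],0.04],[[0,0,0],[0,0,0],0.04],[[0,0,0],[0,0,0],0.04],[[0,0,0],[0,0,0],0.04],[[0,0,0],[0,0,0],0.04],[[0,0,0],[0,0,0],0.04],[[0,0,0],[0,0,0],0.04],[[0,0,0],[0,0,0],0.04]]' 25
python3 pick.py 0
```

```text
clock: 8.85
tool_pos: [0.4744, -0.2352, 0.099]
orientation: [[0.511, 0.83, -0.222], [0.859, -0.495, 0.13], [-0.002, -0.257, -0.966]]
contact_force: [-2.0, -4.9, 4.2]
finger_gap: 0.0517
t 8.85 tcp [ 0.4744 -0.2352  0.099 ] q [-38.1  35.1  84.3  -2.1  75.3 -96.6] F [-2.  -4.9  4.2] gap 0.0517
shift [0.0011, -0.0001, 0.002] turn [0.0022, 0.002, 0.0003]
```

```bash

python3 -m handwheel '[[[0,-0.003,-0.01],[0,0,0],0.04],[[0,-0.008,-0.03],[0,0,0],0.04],[[0,-0.016,-0.06],[0,0,0],0.04],[[0,-0.026,-0.097],[0,0,0],0.04],[[0,-0.036,-0.135],[0,0,0],0.04],[[0,-0.046,-0.174],[0,0,0],0.04],[[0,-0.046,-0.174],[0,0,0],0.04]]'
cat > place.py <<'E'
from h import *
import sys
up=np.array([0,0,1.])
H=float(sys.argv[1]); L=np.array([float(sys.argv[2]) if len(sys.argv)>2 else .4435,float(sys.argv[3]) if len(sys.argv)>3 else .163,H])
th=np.radians(5); d=np.array([np.cos(th),np.sin(th),0])
a=np.radians(40); z=np.sin(a)*d-np.cos(a)*up; X=np.cross(up,d); R=np.stack([X,np.cross(z,X),z],1)
# grasp centre 30 mm below the origin (cup z down), TCP 11 mm ahead along tool z
OFF=-.03*up+.011*z+.002*z*0
rel(L+OFF,R)
E
python3 place.py .26
```

```text
clock: 9.43
tool_pos: [0.4761, -0.2354, 0.2868]
orientation: [[0.511, 0.833, -0.212], [0.86, -0.496, 0.123], [-0.003, -0.245, -0.97]]
contact_force: [-0.2, -0.3, 0.9]
finger_gap: 0.0519
t 9.4333 tcp [ 0.4761 -0.2354  0.2868] q [-38.1  25.2  70.6  -2.   98.2 -97.4] F [-0.2 -0.3  0.9] gap 0.0519
shift [0.3301, -0.2033, 0.1178] turn [-0.9146, 0.1471, -0.6299]
```

```bash

python3 -m handwheel '[[[0.03,-0.02,0.012],[-0.09,0.015,-0.063],0.04],[[0.066,-0.04,0.024],[-0.18,0.03,-0.126],0.04],[[0.099,-0.061,0.036],[-0.27,0.044,-0.19],0.04],[[0.132,-0.081,0.047],[-0.366,0.059,-0.252],0.04],[[0.165,-0.102,0.059],[-0.457,0.074,-0.315],0.04],[[0.198,-0.122,0.071],[-0.549,0.088,-0.378],0.04],[[0.231,-0.142,0.083],[-0.64,0.103,-0.441],0.04],[[0.264,-0.163,0.094],[-0.732,0.118,-0.504],0.04],[[0.297,-0.183,0.106],[-0.823,0.132,-0.567],0.04],[[0.32,-0.197,0.114],[-0.9,0.145,-0.62],0.04]]'
python3 -m handwheel '[[[0,0,0],[0,0,0],0.04]]'
python3 place.py .26
```

```text
clock: 10.27
tool_pos: [0.4497, 0.1545, 0.2237]
orientation: [[-0.083, 0.77, 0.633], [0.997, 0.061, 0.057], [0.006, 0.635, -0.772]]
contact_force: [0.8, -0.7, -0.8]
finger_gap: 0.0518
clock: 10.35
tool_pos: [0.4466, 0.1582, 0.2218]
orientation: [[-0.091, 0.77, 0.632], [0.996, 0.066, 0.062], [0.006, 0.635, -0.773]]
contact_force: [0.5, -1.3, -1.6]
finger_gap: 0.0519
t 10.35 tcp [0.4466 0.1582 0.2218] q [  5.1  -2.3 122.4   0.9  20.6 -90.7] F [ 0.5 -1.3 -1.6] gap 0.0519
shift [0.005, 0.0032, 0.003] turn [-0.0103, -0.007, -0.0011]
```

```bash
python3 - <<'E'
import numpy as np
from scipy.optimize import least_squares
D=np.array([[52.46,17.955,85.848,76.261,.2196,.47665,.24624],[7.8,21.3,81.4,77.4,.5175,.1881,.2452],[3.2,28,80.9,71.7,.5595,.1475,.1833],[3.25,23.67,71.23,85.01,.5618,.14714,.2905],[-37.7,31.5,75.5,86.3,.4935,-.2496,.189],[-38.1,35.2,84.4,75.3,.4743,-.2342,.0982],[-38.1,25.2,70.6,98.2,.4761,-.2354,.2868],[5.1,-2.3,122.4,20.6,.4466,.1582,.2218]])
q=np.radians(D[:,:4]); 
def rz(a,p):
    l1,l2,lt,c,r0,z0,o=p; s=a[:,1];e=s+a[:,2]+c;f=s+a[:,1+1]+a[:,3]
    r=r0+l1*np.sin(s)+l2*np.sin(e)+lt*np.sin(f); z=z0+l1*np.cos(s)+l2*np.cos(e)+lt*np.cos(f); return r,z
R=np.sqrt(np.hypot(D[:,4],D[:,5])**2)
def f(p):
    r,z=rz(q,p); o=p[6]
    x=r*np.cos(q[:,0])-o*np.sin(q[:,0]); y=r*np.sin(q[:,0])+o*np.cos(q[:,0])
    return np.r_[x-D[:,4],y-D[:,5],z-D[:,6]]
r=least_squares(f,[.4,.4,.3,0,0,.15,.1]); print(r.x,np.abs(r.fun).max())
p=r.x; R0,Z0=rz(q[-1:],p)
for lean in(40,30,20):
  for tz in(.222,.18,.15,.12,.10):
    g=lambda v: np.r_[rz(np.array([[0,v[0],v[1],np.radians(180-lean)-v[0]-v[1]]]),p)[0]-R0,rz(np.array([[0,v[0],v[1],np.radians(180-lean)-v[0]-v[1]]]),p)[1]-tz]
    s=least_squares(g,q[-1,1:3]); v=np.degrees(s.x); print(lean,tz,v.round(1),(180-lean-v.sum()).round(1),s.cost)
E
```

```text
[0.4397124  0.39833462 0.24059095 0.09729367 0.00060363 0.20087786
 0.1128225 ] 0.006919031889322136
40 0.222 [ -2.4 122.8] 19.6 3.2659186046009576e-22
40 0.18 [  2.1 126.1] 11.7 1.5872378543778364e-19
40 0.15 [  6.  128.1] 5.9 1.8831742996218392e-30
40 0.12 [ 10.4 129.8] -0.1 2.1230367793552187e-25
40 0.1 [ 13.5 130.6] -4.2 6.816509752600579e-23
30 0.222 [ -0.  116.3] 33.7 5.3243190775114975e-25
30 0.18 [  3.8 119.8] 26.5 3.8294716098144735e-21
30 0.15 [  7.  121.9] 21.1 3.820111706517898e-20
30 0.12 [ 10.7 123.6] 15.7 1.5956165718935706e-17
30 0.1 [ 13.3 124.6] 12.0 2.3860346081013465e-29
20 0.222 [  3.5 109.7] 46.8 3.5269092675813474e-22
20 0.18 [  6.8 113.2] 40.1 7.835088596145977e-18
20 0.15 [  9.5 115.3] 35.1 3.150089210194609e-16
20 0.12 [ 12.7 117.2] 30.1 8.310464747228698e-29
20 0.1 [ 15.  118.2] 26.8 9.179309523040112e-28
```

```bash
python3 - <<'E'
import numpy as np
from scipy.optimize import least_squares
l1,l2,lt,c,r0,z0,o=[0.4397124,0.39833462,0.24059095,0.09729367,0.00060363,0.20087786,0.1128225]
def ik(tcp,z):
    w=np.array(tcp)-lt*z; R=np.hypot(w[0],w[1]); q1=np.arctan2(w[1],w[0])-np.arcsin(o/R); r=np.sqrt(R*R-o*o)
    g=lambda v:[r0+l1*np.sin(v[0])+l2*np.sin(v[0]+v[1]+c)-r,z0+l1*np.cos(v[0])+l2*np.cos(v[0]+v[1]+c)-w[2]]
    v=least_squares(g,[0,2.1]).x; s=v.sum(); e=np.array([np.cos(q1),np.sin(q1),0]);l=np.array([-e[1],e[0],0]);up=np.array([0,0,1])
    u=np.sin(s)*e+np.cos(s)*up; dn=np.cos(s)*e-np.sin(s)*up
    return np.degrees([q1,*v,np.arctan2(z@l,z@dn),np.arccos(u@z)])
for hd in(5,15,20,25,30,40):
  for H in(.26,.20,.141):
    for lean in(40,):
      a,t=np.radians([lean,hd]);z=np.array([np.sin(a)*np.cos(t),np.sin(a)*np.sin(t),-np.cos(a)])
      print(hd,H,ik(np.array([.4435,.163,H-.03])+.011*z,z).round(1))
E
```

```text
5 0.26 [  7.   -1.3 121.8  -3.9  19.6]
5 0.2 [  7.    5.5 126.3  -8.9   8.4]
5 0.141 [   7.    13.9  129.3 -158.2    3.5]
15 0.26 [  2.3  -2.2 122.7  22.5  21.7]
15 0.2 [  2.3   4.6 127.2  42.9  12. ]
15 0.141 [  2.3  13.3 130.3 109.3   8.6]
20 0.26 [-1.000e-01 -2.300e+00  1.228e+02  3.190e+01  2.470e+01]
20 0.2 [-1.000e-01  4.500e+00  1.273e+02  5.270e+01  1.610e+01]
20 0.141 [-1.000e-01  1.320e+01  1.305e+02  9.820e+01  1.290e+01]
25 0.26 [ -2.3  -2.2 122.7  38.5  28.3]
25 0.2 [ -2.3   4.6 127.2  57.2  20.5]
25 0.141 [ -2.3  13.2 130.3  91.   17.1]
30 0.26 [ -4.3  -1.9 122.4  42.8  32.2]
30 0.2 [ -4.3   4.9 126.9  59.1  25. ]
30 0.141 [ -4.3  13.5 130.   85.3  21.3]
40 0.26 [ -7.9  -0.6 121.1  47.2  40.5]
40 0.2 [ -7.9   6.1 125.5  59.   33.8]
40 0.141 [ -7.9  14.4 128.6  76.2  29.4]
```

Lowering with this 40° lean would drive joint 5 to its limit, so I checked that before descending. Next I look at how the cup sits in the fingers.

```bash
python3 - <<'E'
from h import *
for n in("top","scene"):
    p,d=get_image(n);cv2.imwrite(n+"2.png",p);np.save(n+"2.npy",d)
cv2.imwrite("pics/s3.png",cv2.convertScaleAbs(cv2.resize(p[90:270,240:400],(640,720))[:600],alpha=1.8))
s=manip.sense();R=s["orientation"];t=s["tool_pos"];print(t,R.round(3).tolist())
a=np.radians(40);zc=R@np.array([0,np.sin(-a)*-1,np.cos(a)]);print("zc",zc)
zc2=R@np.array([0,-np.sin(a)*1,np.cos(a)]);print(zc2)
g=t-.011*R[:,2];z=[q for q in(zc,zc2) if q[2]<-.98][0]
o=g-.03*z;print("origin",o,"mouth",o+.075*z)
for n in("top","scene"):print(n,"o",proj(n,o),"mouth",proj(n,o+.075*z),"peg",proj(n,[.4435,.163,.137]))
E
```

```text
[0.44880827 0.15542573 0.22354801] [[-0.085, 0.771, 0.631], [0.996, 0.062, 0.059], [0.006, 0.634, -0.773]]
zc [ 0.97906385  0.08506935 -0.1849248 ]
[-0.01197034  0.0053962  -0.99991379]
origin [0.4422239  0.15461432 0.26205225] mouth [0.44132613 0.15501904 0.18705872]
top o [187.76683562 235.93304672] mouth [192.46467299 236.4978839 ] peg [192.35444814 235.72743448]
scene o [320.04904592 163.4344604 ] mouth [317.89151723 187.53289384] peg [318.34028038 203.9452958 ]
```

View pics/s3.png

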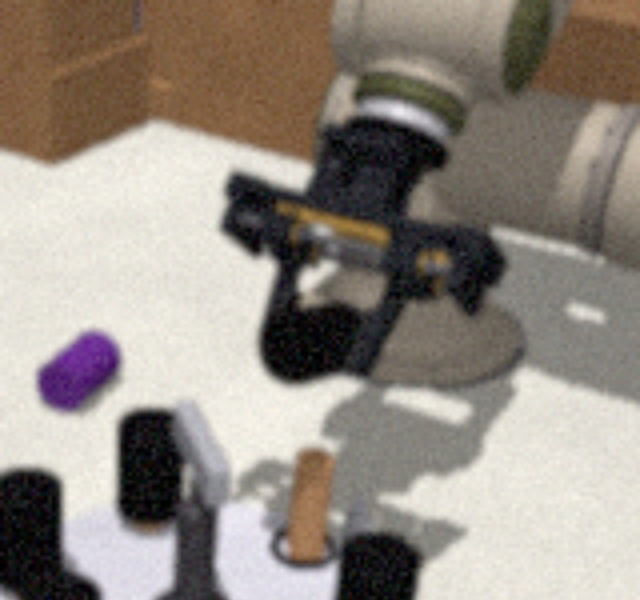

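The blob at (310,340) is about 105 wide and 80 tall. A vertical cup would show about 67 x 96 there, so the cup may have pivoted in the fingers. I'll measure it from the depth.

```bash
python3 - <<'E'
from h import *
s=manip.sense();R=s["orientation"];t=s["tool_pos"];g=t-.011*R[:,2]
for n in("scene","top"):
    d=np.load(n+"2.npy");P=cloud(n,d);Q=(P-g)@R   # tool axes about grasp point
    m=(d>0)&(abs(Q[...,0])<.022)&(np.linalg.norm(Q[...,1:],axis=-1)<.075)&(P[...,2]>.13)
    q=Q[m];print(n,m.sum())
    if m.sum()<20: continue
    # world side-plane coordinates: forward (hub direction) & up, relative to g
    W=P[m]-g; f=np.c_[W@[np.cos(.09),np.sin(.09),0],W[:,2]]
    print(np.percentile(f,[2,25,50,75,98],axis=0).round(3).tolist())
    H,a,b=np.histogram2d(f[:,1],f[:,0],bins=[np.arange(-.07,.08,.008),np.arange(-.07,.08,.008)])
    print("rows top=+up; cols forward from -.07 step 8mm");print(H[::-1].astype(int))
E
```

```text
scene 467
[[-0.057, -0.031], [-0.024, -0.014], [-0.006, 0.011], [0.023, 0.03], [0.046, 0.065]]
rows top=+up; cols forward from -.07 step 8mm
[[ 0  0  0  0  5  0  0  0  0  0  0  0  0  0  0  0  0  0]
 [ 0  0  0  2 16  1 35  0  0  0  0  0  0  0  0  0  0  0]
 [ 0  0  8  4  0  0 10  0  0  0  0  0  0  0  0  0  0  0]
 [ 0  7  2  0  0  0  0  0  0  0  0  0  0  0  0  0  0  0]
 [ 0  0  2  0  0  0  0  0  0  0  0  0  0  0  0  0  0  0]
 [ 0 22 15  0  0  0  0  0  0  0  0  6 16  1  0  0  0  0]
 [ 0  0  0  0  0  0  0  1  7  5  5  8 14  1  0  0  0  0]
 [ 0  0  0  0  0  4  5  7  7  3  5  3  3  4  0  0  0  0]
 [ 0  0  0  0  6  3  4  3  2  2  4  2  1  3  1  0  0  0]
 [ 0  0  0  0  0  0  3  3  3  4  3  2  3  4  4  0  0  0]
 [ 0  0  0  0  1  5  2  3  2  3  5  3  6  6 16  0  0  0]
 [ 0  0  0  0  1 12  3  4  5  6  3  8  9  6  6  0  0  0]
 [ 0  0  0  0  1 14  5  3  7  6  5  2  0  0  0  0  0  0]
 [ 0  0  0  0  0  3  7  3  2  0  0  0  0  0  0  0  0  0]
 [ 0  0  0  0  0  0  0  0  0  0  0  0  0  0  0  0  0  0]
 [ 0  0  0  0  0  0  0  0  0  0  0  0  0  0  0  0  0  0]
 [ 0  0  0  0  0  0  0  0  0  0  0  0  0  0  0 
[... 531 characters left out ...]
 0  0  0  0  0]
 [ 0  0  0  0  0  0  1  9 29 35 45 26 16  1  0  0  0  0]
 [ 0  0  0  0 10 10 25 39 30 22 10  7  3  2  0  0  0  0]
 [ 0  0  0  0 21 14  8 11  7  5  4  1  0  0  0  0  0  0]
 [ 0  0  0  0  4  4  1  1  1  0  0  0  0  7  2  0  0  0]
 [ 0  0  0  0  0  0  0  0  0  0  0  0  1 17 10  0  0  0]
 [ 0  0  0  0  0  0  0  0  0  0  0  0  0 24 11  0  0  0]
 [ 0  0  0  0  0  0  0  0  0  0  0  0  0  2  0  0  0  0]
 [ 0  0  0  0  0  0  0  0  0  0  0  0  0  0  0  0  0  0]
 [ 0  0  0  0  0  0  0  0  0  0  0  0  0  0  0  0  0  0]
 [ 0  0  0  0  0  0  0  0  0  0  0  0  0  0  0  0  0  0]
 [ 0  0  0  0  0  0  0  0  0  0  0  0  0  0  0  0  0  0]
 [ 0  0  0  0  0  0  0  0  0  0  0  0  0  0  0  0  0  0]]
```

The cup has pivoted about the pad axis. In the side plane it lies about 20° off level instead of upright. I'll test whether it's still moving and whether a firm grip holds it.

```bash
cat > meas.py <<'E'
from h import *
def side(save=None):
    s=manip.sense();R=s["orientation"];t=s["tool_pos"];g=t-.011*R[:,2];X=R[:,0]
    d2=np.array([X[1],-X[0],0]);d2/=np.linalg.norm(d2)
    A=[]
    for n in("scene","top"):
        p,d=get_image(n);P=cloud(n,d);W=P-g-(np.array([.0022,.0016,0]) if n=="scene" else [-.0018,-.0016,0])
        if save: cv2.imwrite(f"{n}{save}.png",p)
        lat=W@X;f=W@d2;u=W[...,2]
        m=(d>0)&(abs(lat)<.012)&(np.hypot(f,u)<.058)&(p.max(-1)<60)&~((W@R[:,2]<-.04))
        A.append(np.c_[f[m],u[m]])
    q=np.vstack(A).astype(np.float32)
    h=cv2.convexHull(q); r=cv2.minAreaRect(q)
    # robust edges: for each angle, size of 2..98 pct box
    best=[]
    for a in np.radians(np.arange(-90,90,2)):
        c,sn=np.cos(a),np.sin(a); x=q@[c,sn];y=q@[-sn,c]
        # fraction of points lying within 3 mm of box edges at +/-26 about robust centre
        hi=np.percentile(y,98);w=np.mean(abs(y-hi)<.003);e=np.percentile(x,98);w2=np.mean(abs(x-e)<.003)
        best.append((w+w2,np.degrees(a),np.percentile(x,[2,98]).round(4),np.percentile(y,[2,98]).round(4)))
    best.sort(key=lambda b:-b[0])
    print("t",s["clock"],"gap",round(s["finger_gap"],4),"F",s["contact_force"].round(1),len(q))
    for b in best[:4]: print(b)
    H,_,_=np.histogram2d(A[1][:,1],A[1][:,0],bins=[np.arange(-.06,.06,.006)]*2);H2,_,_=np.histogram2d(A[0][:,1],A[0][:,0],bins=[np.arange(-.06,.06,.006)]*2)
    for i in range(len(H)-1,-1,-1): print("".join(".t"[int(v>0)] if not w else "sB"[int(v>0)] for v,w in zip(H[i],H2[i])))
if __name__=="__main__":
    import sys; side(sys.argv[1])
E
python3 -m handwheel '[[[0,0,0],[0,0,0],0.04],[[0,0,0],[0,0,0],0.04],[[0,0,0],[0,0,0],0.04],[[0,0,0],[0,0,0],0.04]]' 55
python3 meas.py 3
```

```text
clock: 10.78
tool_pos: [0.4494, 0.1545, 0.2239]
orientation: [[-0.083, 0.771, 0.631], [0.997, 0.06, 0.058], [0.007, 0.634, -0.773]]
contact_force: [-0.1, 1.0, -0.7]
finger_gap: 0.0513
t 10.7833 gap 0.0513 F [-0.1  1.  -0.7] 396
(np.float64(0.398989898989899), np.float64(20.0), array([-0.0311,  0.0421]), array([-0.0292,  0.0226]))
(np.float64(0.3611111111111111), np.float64(18.0), array([-0.0313,  0.0419]), array([-0.028 ,  0.0236]))
(np.float64(0.3005050505050505), np.float64(16.0), array([-0.0309,  0.0418]), array([-0.0276,  0.0245]))
(np.float64(0.3005050505050505), np.float64(22.0), array([-0.0314,  0.0428]), array([-0.0304,  0.023 ]))
...................
...................
...................
............ttBB...
.........ttBBBBB...
.......tBBBBB......
.....BBBBttt.......
...sBBB............
....s..............
...................
................tB.
.....s.........sBB.
.....s......sss.tt.
.....ss.ssss.......
.....sssss.........
...................
...................
...................
...................
```

The clean side-plane outline settles it. The cup has not slipped (its axis turned with the tool by exactly 55°), but I had the rack's slope backwards, so the mouth now points outward, 20° up. The closed end measured in hand, projected back to the pick pose, sits at z = 0.1255 (given: 0.125). I'll set the cup back at its pick pose and regrasp from the closed end.

```bash
cat > back.py <<'E'
from h import *
import sys
z=np.array([-.222,.130,-.966]);z/=np.linalg.norm(z);x=np.array([.511,.859,-.002]);x-=z*(x@z);x/=np.linalg.norm(x)
R=np.stack([x,np.cross(z,x),z],1)
rel([.4746,-.2352,.099+float(sys.argv[1])],R)
E
python3 back.py .19
```

```text
t 10.8833 tcp [0.4491 0.1548 0.2237] q [  4.6  -2.3 122.    1.1  21.  -90.9] F [-0.1  0.3 -1.3] gap 0.0514
shift [-0.3904, 0.0373, -0.0572] turn [0.9139, -0.1444, 0.6275]
```

```bash

python3 -m handwheel '[[[-0.02,0.004,-0.03],[0.05,-0.008,0.035],0.04],[[-0.055,0.006,-0.05],[0.13,-0.02,0.09],0.04],[[-0.09,0.009,-0.057],[0.22,-0.035,0.15],0.04],[[-0.13,0.012,-0.057],[0.31,-0.05,0.21],0.04],[[-0.17,0.016,-0.057],[0.4,-0.064,0.275],0.04],[[-0.21,0.02,-0.057],[0.5,-0.079,0.343],0.04],[[-0.25,0.024,-0.057],[0.59,-0.093,0.405],0.04],[[-0.29,0.028,-0.057],[0.68,-0.107,0.467],0.04],[[-0.33,0.032,-0.057],[0.77,-0.122,0.53],0.04],[[-0.365,0.035,-0.057],[0.85,-0.135,0.584],0.04]]'
python3 back.py .1
```

```text
clock: 11.72
tool_pos: [0.4708, -0.213, 0.2877]
orientation: [[0.481, 0.861, -0.166], [0.877, -0.468, 0.109], [0.016, -0.198, -0.98]]
contact_force: [0.7, -0.7, 0.5]
finger_gap: 0.0509
t 11.7167 tcp [ 0.4708 -0.213   0.2877] q [-37.   21.6  75.3  -0.7  94.5 -98.3] F [ 0.7 -0.7  0.5] gap 0.0509
shift [-0.0191, 0.0312, 0.0839] turn [0.0605, -0.0095, 0.0384]
```

```bash

python3 -m handwheel '[[[-0.01,0.008,0],[0.06,-0.01,0.038],0.04],[[-0.019,0.014,0],[0.06,-0.01,0.038],0.04],[[-0.019,0.014,0],[0.06,-0.01,0.038],0.04],[[-0.019,0.031,0.084],[0.06,-0.01,0.038],0.04],[[-0.019,0.031,0.084],[0.06,-0.01,0.038],0.04],[[-0.019,0.031,0.084],[0.06,-0.01,0.038],0.04],[[-0.019,0.031,0.084],[0.06,-0.01,0.038],0.04]]'
python3 back.py .002
```

```text
clock: 12.3
tool_pos: [0.4739, -0.2336, 0.1992]
orientation: [[0.509, 0.831, -0.223], [0.861, -0.492, 0.131], [-0.001, -0.258, -0.966]]
contact_force: [0.9, -0.4, 0.6]
finger_gap: 0.0514
t 12.3 tcp [ 0.4739 -0.2336  0.1992] q [-38.   28.7  78.6  -2.   87.5 -97.1] F [ 0.9 -0.4  0.6] gap 0.0514
shift [-0.0008, 0.0268, 0.0945] turn [-0.0011, 0.0001, 0.0023]
```

```bash

python3 -m handwheel '[[[-0.001,0.007,0.025],[-0.001,0,0.002],0.04],[[-0.001,0.014,0.05],[-0.001,0,0.002],0.04],[[-0.001,0.021,0.075],[-0.001,0,0.002],0.04],[[-0.001,0.024,0.085],[-0.001,0,0.002],0.04],[[-0.001,0.0265,0.0935],[-0.001,0,0.002],0.04],[[-0.001,0.0265,0.0945],[-0.001,0,0.002],0.04],[[-0.001,0.0265,0.0945],[-0.001,0,0.002],0.04]]'
python3 back.py .001
```

```text
clock: 12.88
tool_pos: [0.4749, -0.2355, 0.1026]
orientation: [[0.511, 0.831, -0.22], [0.86, -0.494, 0.129], [-0.002, -0.255, -0.967]]
contact_force: [0.7, -0.4, -0.4]
finger_gap: 0.0512
t 12.8833 tcp [ 0.4749 -0.2355  0.1026] q [-38.1  34.9  84.1  -2.1  75.6 -96.6] F [ 0.7 -0.4 -0.4] gap 0.0512
shift [0.0001, 0.0002, 0.0026] turn [0.0022, 0.0004, 0.0005]
```

```bash

python3 -m handwheel '[[[0,0,0.003],[0,0,0],0.04],[[0,0,0.003],[0,0,0],0.04],[[0,0,0.003],[0,0,0],0.056],[[0,0,0.003],[0,0,0],0.065],[[0,0,0.003],[0,0,0],0.085],[[0,0,0.003],[0,0,0],0.085],[[0,0,0.003],[0,0,0],0.085],[[0,0,0.003],[0,0,0],0.085]]' 25
python3 -m handwheel '[[[0,0,0],[0,0,0],0.085],[[0,0,-0.03],[0,0,0],0.085],[[0,0,-0.06],[0,0,0],0.085],[[0,0,-0.1],[0,0,0],0.085],[[0,0,-0.13],[0,0,0],0.085],[[0,0,-0.13],[0,0,0],0.085]]'
cat > pick2.py <<'E'
from h import *
import sys
back=float(sys.argv[1]); dl=np.radians(-30.8); d=np.array([np.cos(dl),np.sin(dl),0]);up=np.array([0,0,1.])
L=np.radians(30); z=np.sin(L)*d-np.cos(L)*up; X=np.cross(up,d); R=np.stack([X,np.cross(z,X),z],1)
o=np.array([.4528,-.2223,.1255]); g=o+.017*(.819*d-.574*up)
rel(g+(.011-back)*z,R)
E
python3 pick2.py .12
python3 - <<'E'
from h import *
p,d=get_image("scene");cv2.imwrite("scene5.png",p);np.save("scene5.npy",d)
cv2.imwrite("pics/p5.png",cv2.convertScaleAbs(cv2.resize(p[110:220,160:280],(654,600)),alpha=1.8))
E
```

```text
clock: 13.55
tool_pos: [0.4743, -0.2352, 0.0997]
orientation: [[0.511, 0.831, -0.22], [0.86, -0.494, 0.129], [-0.002, -0.255, -0.967]]
contact_force: [-0.2, -0.2, 0.2]
finger_gap: 0.0845
clock: 14.05
tool_pos: [0.5049, -0.2533, 0.2311]
orientation: [[0.511, 0.833, -0.213], [0.86, -0.496, 0.122], [-0.003, -0.245, -0.969]]
contact_force: [0.4, -0.3, 0.8]
finger_gap: 0.0854
t 14.05 tcp [ 0.5049 -0.2533  0.2311] q [-37.7  31.5  69.2  -1.9  93.4 -96.8] F [ 0.4 -0.3  0.8] gap 0.0854
shift [0.0002, -0.093, 0.0452] turn [-0.7714, 0.0032, 0.0021]
```

View pics/p5.png

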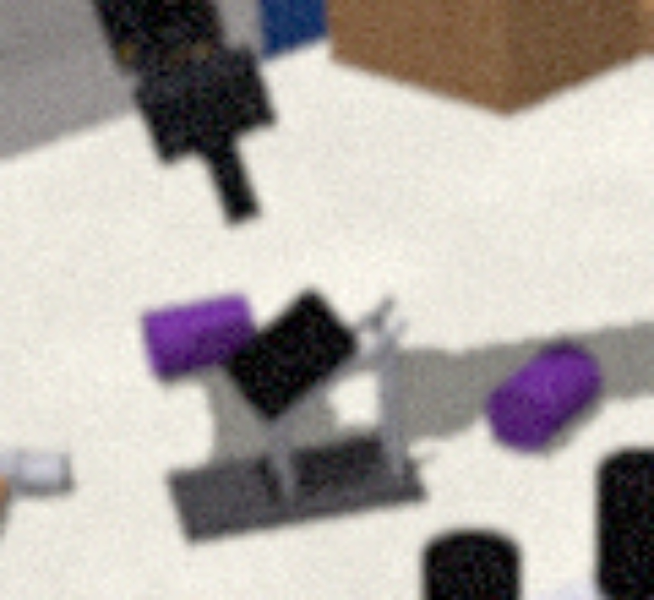

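The cup is back on the rack as it was: closed end up at (325,320), mouth down-left at (255,385), rail ends at (395,310). Now I go to the new approach, leaning outward from the closed end.

```bash

python3 -m handwheel '[[[0,-0.02,0],[-0.1,0,0],0.085],[[0,-0.04,0.005],[-0.22,0,0],0.085],[[0,-0.06,0.015],[-0.34,0,0],0.085],[[0,-0.08,0.03],[-0.46,0,0],0.085],[[0,-0.093,0.045],[-0.58,0,0],0.085],[[0,-0.093,0.045],[-0.7,0,0],0.085],[[0,-0.093,0.045],[-0.77,0,0],0.085],[[0,-0.093,0.045],[-0.77,0,0],0.085],[[0,-0.093,0.045],[-0.77,0,0],0.085]]'
python3 pick2.py 0
```

```text
clock: 14.85
tool_pos: [0.4162, -0.2005, 0.2067]
orientation: [[0.511, 0.749, 0.422], [0.86, -0.444, -0.253], [-0.002, 0.492, -0.871]]
contact_force: [0.1, -0.7, 0.1]
finger_gap: 0.0849
t 14.85 tcp [ 0.4162 -0.2005  0.2067] q [ -43.7   -0.8  119.4   11.4   33.  -111. ] F [ 0.1 -0.7  0.1] gap 0.0849
shift [0.0002, 0.0046, 0.118] turn [-0.0093, 0.0016, 0.0022]
```

```bash

python3 -m handwheel '[[[0,0.002,0.025],[-0.009,0.002,0.002],0.085],[[0,0.004,0.05],[-0.009,0.002,0.002],0.085],[[0,0.0045,0.07],[-0.009,0.002,0.002],0.085],[[0,0.0045,0.085],[-0.009,0.002,0.002],0.085],[[0,0.0045,0.095],[-0.009,0.002,0.002],0.085],[[0,0.0045,0.105],[-0.009,0.002,0.002],0.085],[[0,0.0045,0.112],[-0.009,0.002,0.002],0.085],[[0,0.0045,0.118],[-0.009,0.002,0.002],0.085],[[0,0.0045,0.118],[-0.009,0.002,0.002],0.085]]'
python3 pick2.py 0
python3 - <<'E'
from h import *
p,d=get_image("scene");cv2.imwrite("scene6.png",p)
cv2.imwrite("pics/p6.png",cv2.convertScaleAbs(cv2.resize(p[110:220,160:280],(654,600)),alpha=2.2))
E
```

```text
clock: 15.6
tool_pos: [0.4696, -0.2325, 0.1051]
orientation: [[0.512, 0.745, 0.428], [0.859, -0.444, -0.254], [0.001, 0.498, -0.867]]
contact_force: [0.5, -0.5, 0.3]
finger_gap: 0.0849
t 15.6 tcp [ 0.4696 -0.2325  0.1051] q [ -41.7   17.5  117.    19.2   16.9 -117.9] F [ 0.5 -0.5  0.3] gap 0.0849
shift [0.0001, 0.0003, -0.0011] turn [-0.0024, -0.0011, 0.0001]
```

View pics/p6.png

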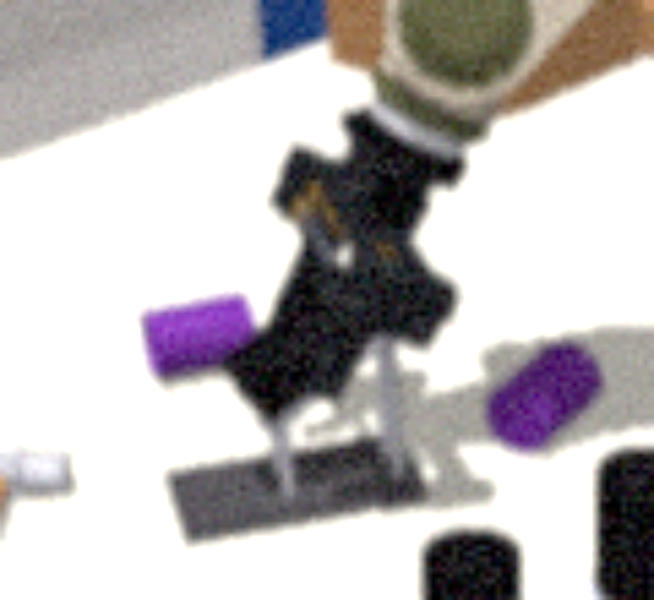

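The gripper surrounds the cup from the closed end at (310,310), mouth at (255,390), and there's no contact force. I'll close at 40 N and lift.

```bash

python3 -m handwheel '[[[0,0,0],[0,0,0],0.04],[[0,0,0],[0,0,0],0.04],[[0,0,0],[0,0,0],0.04],[[0,0,0],[0,0,0],0.04],[[0,0,0],[0,0,0],0.04],[[0,0,0],[0,0,0],0.04],[[0,0,0],[0,0,0],0.04],[[0,0,0],[0,0,0],0.04],[[0,0,0],[0,0,0],0.04],[[0,0,0],[0,0,0],0.04]]' 40
python3 -m handwheel '[[[0,0.005,-0.009],[0,0,0],0.04],[[0,0.015,-0.026],[0,0,0],0.04],[[0,0.03,-0.052],[0,0,0],0.04],[[0,0.045,-0.078],[0,0,0],0.04],[[0,0.06,-0.104],[0,0,0],0.04],[[0,0.075,-0.13],[0,0,0],0.04],[[0,0.09,-0.156],[0,0,0],0.04],[[0,0.09,-0.156],[0,0,0],0.04]]'
cat > place.py <<'E'
from h import *
import sys
up=np.array([0,0,1.])
A=[float(a) for a in sys.argv[1:]]; H=A[0]; L=np.array([A[1] if len(A)>1 else .4435,A[2] if len(A)>2 else .163,H])
s=A[3] if len(A)>3 else .017; lean=A[4] if len(A)>4 else -25
th=np.radians(-8); d=np.array([np.cos(th),np.sin(th),0])
a=np.radians(lean); z=np.sin(a)*d-np.cos(a)*up; X=np.cross(up,d); R=np.stack([X,np.cross(z,X),z],1)
rel(L-s*up+.011*z,R)
E
python3 place.py .27
```

```text
clock: 16.48
tool_pos: [0.4697, -0.2328, 0.1062]
orientation: [[0.512, 0.744, 0.429], [0.859, -0.443, -0.255], [0.0, 0.5, -0.866]]
contact_force: [-4.6, -1.6, 5.7]
finger_gap: 0.0514
clock: 17.15
tool_pos: [0.4708, -0.2335, 0.292]
orientation: [[0.511, 0.741, 0.435], [0.859, -0.44, -0.26], [-0.001, 0.507, -0.862]]
contact_force: [-0.1, 0.1, 0.1]
finger_gap: 0.0512
t 17.15 tcp [ 0.4708 -0.2335  0.292 ] q [ -41.7    1.8  103.3    7.8   45.2 -105. ] F [-0.1  0.1  0.1] gap 0.0512
shift [0.325, -0.2233, -0.075] turn [0.9545, 0.0208, -0.4124]
```

```bash

python3 -m handwheel '[[[0.025,-0.017,-0.006],[0.08,0.002,-0.033],0.04],[[0.058,-0.04,-0.014],[0.17,0.004,-0.074],0.04],[[0.091,-0.063,-0.021],[0.27,0.006,-0.115],0.04],[[0.124,-0.085,-0.029],[0.365,0.008,-0.157],0.04],[[0.157,-0.108,-0.036],[0.46,0.01,-0.2],0.04],[[0.19,-0.13,-0.044],[0.56,0.012,-0.24],0.04],[[0.223,-0.153,-0.051],[0.655,0.014,-0.283],0.04],[[0.256,-0.176,-0.059],[0.75,0.016,-0.325],0.04],[[0.29,-0.199,-0.067],[0.85,0.018,-0.367],0.04],[[0.315,-0.217,-0.073],[0.93,0.02,-0.402],0.04]]'
python3 -m handwheel '[[[0,0,0],[0,0,0],0.04]]'
python3 place.py .27
```

```text
clock: 17.98
tool_pos: [0.4385, 0.1546, 0.2434]
orientation: [[0.145, 0.904, -0.403], [0.989, -0.134, 0.055], [-0.004, -0.407, -0.914]]
contact_force: [1.0, -0.3, -0.2]
finger_gap: 0.0516
clock: 18.07
tool_pos: [0.4376, 0.1584, 0.2408]
orientation: [[0.139, 0.901, -0.411], [0.99, -0.128, 0.055], [-0.003, -0.415, -0.91]]
contact_force: [0.5, 0.2, -1.8]
finger_gap: 0.0519
t 18.0667 tcp [0.4376 0.1584 0.2408] q [  3.1  23.   82.9   4.4  98.3 -79.2] F [ 0.5  0.2 -1.8] gap 0.0519
shift [0.0054, -0.0004, -0.0023] turn [0.0083, 0.0031, -0.0013]
```

```bash

python3 -m handwheel '[[[0.005,0,-0.003],[0.008,0.003,-0.001],0.04],[[0.005,0,-0.003],[0.008,0.003,-0.001],0.04],[[0.005,0,-0.003],[0.008,0.003,-0.001],0.04]]'
python3 meas.py 7; python3 place.py .27
python3 - <<'E'
from h import *
p=cv2.imread("scene7.png");cv2.imwrite("pics/s7.png",cv2.convertScaleAbs(cv2.resize(p[100:270,240:410],(600,600)),alpha=2))
E
```

```text
clock: 18.32
tool_pos: [0.4396, 0.1627, 0.2435]
orientation: [[0.14, 0.898, -0.418], [0.99, -0.127, 0.059], [-0.0, -0.422, -0.907]]
contact_force: [0.2, -0.6, -1.3]
finger_gap: 0.0516
t 18.3167 gap 0.0516 F [ 0.2 -0.6 -1.3] 191
(np.float64(0.6230366492146596), np.float64(-2.0), array([0.0151, 0.0238]), array([-0.0512,  0.0181]))
(np.float64(0.5968586387434555), np.float64(0.0), array([0.0138, 0.0233]), array([-0.0519,  0.0175]))
(np.float64(0.5863874345549738), np.float64(-90.0), array([-0.0175,  0.0519]), array([0.0138, 0.0233]))
(np.float64(0.5026178010471204), np.float64(-4.0), array([0.015 , 0.0248]), array([-0.0503,  0.0187]))
...................
...................
...................
...................
...................
.............s.....
...........sss.....
.............ss....
............ss.....
............ss.....
.............s.....
............ss.....
............ss.....
............ss.....
............ss.....
............ss.....
............ss.....
............ss.....
...................
t 18.4167 tcp [0.4396 0.1624 0.2439] q [  3.4  23.4  81.9   4.8  99.1 -78.8] F [-0.2 -0.3 -1.1] gap 0.0516
shift [0.0012, -0.0005, 0.0011] turn [0.0016, -0.0005, -0.0016]
```

View pics/s7.png

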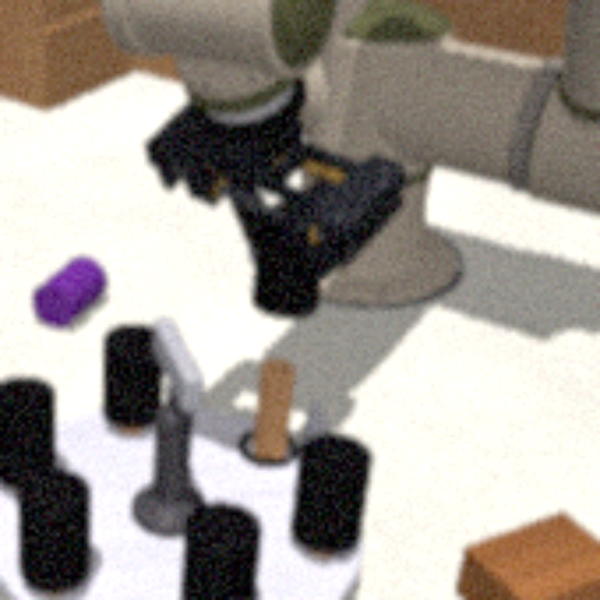

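The cup is upright, mouth down at (285,305), above the bare peg top at (277,365), and about 2–3 mm towards the robot. I'll correct that and lower.

```bash
python3 place.py .27 .446 .163; python3 place.py .144 .446 .163
```

```text
t 18.4167 tcp [0.4396 0.1624 0.2439] q [  3.4  23.4  81.9   4.8  99.1 -78.8] F [-0.2 -0.3 -1.1] gap 0.0516
shift [0.0015, 0.0018, 0.0001] turn [0.0016, -0.0005, -0.0016]
t 18.4167 tcp [0.4396 0.1624 0.2439] q [  3.4  23.4  81.9   4.8  99.1 -78.8] F [-0.2 -0.3 -1.1] gap 0.0516
shift [0.0016, 0.0549, 0.1144] turn [0.0016, -0.0005, -0.0016]
```

```bash

python3 -m handwheel '[[[0.0015,0.002,0],[0.002,0,-0.002],0.04],[[0.0015,0.002,0],[0.002,0,-0.002],0.04],[[0.0015,0.010,0.018],[0.002,0,-0.002],0.04],[[0.0015,0.018,0.036],[0.002,0,-0.002],0.04],[[0.0015,0.0225,0.045],[0.002,0,-0.002],0.04],[[0.0015,0.027,0.054],[0.002,0,-0.002],0.04],[[0.0015,0.031,0.063],[0.002,0,-0.002],0.04],[[0.0015,0.031,0.063],[0.002,0,-0.002],0.04]]'
python3 place.py .144 .446 .163
```

```text
clock: 19.08
tool_pos: [0.441, 0.1635, 0.1724]
orientation: [[0.139, 0.896, -0.421], [0.99, -0.126, 0.059], [0.0, -0.425, -0.905]]
contact_force: [0.2, -0.5, -0.8]
finger_gap: 0.0515
t 19.0833 tcp [0.441  0.1635 0.1724] q [  3.5  27.7  86.7   4.8  90.2 -79.6] F [ 0.2 -0.5 -0.8] gap 0.0515
shift [0.0002, 0.0239, 0.05] turn [-0.0024, -0.0001, 0.0]
```

```bash

python3 -m handwheel '[[[0,0.004,0.0085],[-0.002,0,0],0.04],[[0,0.008,0.017],[-0.002,0,0],0.04],[[0,0.012,0.025],[-0.002,0,0],0.04],[[0,0.016,0.033],[-0.002,0,0],0.04],[[0,0.02,0.041],[-0.002,0,0],0.04],[[0,0.024,0.05],[-0.002,0,0],0.04],[[0,0.024,0.05],[-0.002,0,0],0.04],[[0,0.024,0.05],[-0.002,0,0],0.04]]'
python3 place.py .141 .446 .163
```

```text
clock: 19.75
tool_pos: [0.4413, 0.1634, 0.1165]
orientation: [[0.139, 0.897, -0.42], [0.99, -0.126, 0.059], [-0.0, -0.424, -0.906]]
contact_force: [0.9, -0.7, -0.7]
finger_gap: 0.0519
t 19.75 tcp [0.4413 0.1634 0.1165] q [  3.5  31.8  89.6   4.9  83.2 -80.2] F [ 0.9 -0.7 -0.7] gap 0.0519
shift [0.0003, 0.0011, 0.0022] turn [-0.0015, 0.0001, -0.0001]
```

```bash

python3 -m handwheel '[[[0,0.0004,0.001],[0,0,0],0.04],[[0,0.0008,0.002],[0,0,0],0.04],[[0,0.0008,0.002],[0,0,0],0.04],[[0,0.0008,0.002],[0,0,0],0.04]]'
python3 - <<'E'
from h import *
s=manip.sense();print(s["contact_force"].round(2),s["tool_pos"].round(4))
for n in("scene","top"):
    p,d=get_image(n);cv2.imwrite(n+"8.png",p);P=cloud(n,d)
    m=(d>0)&(abs(P[...,0]-.446)<.02)&(abs(P[...,1]-.163)<.02)&(P[...,2]>.12)&(P[...,2]<.155)
    print(n,m.sum(),np.percentile(P[m][:,2],[10,50,90]).round(4) if m.any() else "")
p=cv2.imread("scene8.png");cv2.imwrite("pics/s8.png",cv2.convertScaleAbs(cv2.resize(p[130:270,260:400],(600,600)),alpha=2))
E
```

```text
clock: 20.08
tool_pos: [0.4413, 0.1635, 0.1146]
orientation: [[0.139, 0.897, -0.419], [0.99, -0.126, 0.059], [0.0, -0.424, -0.906]]
contact_force: [1.2, 0.0, -0.9]
finger_gap: 0.0521
[ 1.22  0.   -0.9 ] [0.4413 0.1635 0.1146]
scene 24 [0.1222 0.1406 0.143 ]
top 0
```

```bash

python3 -m handwheel '[[[0,0.0005,0.001],[0,0,0],0.04],[[0,0.0008,0.002],[0,0,0],0.04],[[0,0.0008,0.002],[0,0,0],0.04]]'
python3 -m handwheel '[[[0,0.0005,0.001],[0,0,0],0.04],[[0,0.0008,0.002],[0,0,0],0.04],[[0,0.0008,0.002],[0,0,0],0.04]]'
```

```text
clock: 20.43
tool_pos: [0.4414, 0.1634, 0.1128]
orientation: [[0.139, 0.897, -0.419], [0.99, -0.126, 0.059], [0.0, -0.423, -0.906]]
contact_force: [1.7, -0.4, 2.9]
finger_gap: 0.0521
clock: 20.68
tool_pos: [0.4415, 0.1636, 0.1126]
orientation: [[0.139, 0.898, -0.418], [0.99, -0.126, 0.06], [0.001, -0.423, -0.906]]
contact_force: [-3.0, -0.9, 19.1]
finger_gap: 0.0516
```

Contact with the peg top: 19 N upward, estimated cup origin at 0.140. I'll relieve the load, open, and withdraw straight up.

```bash

python3 -m handwheel '[[[0,-0.0005,-0.001],[0,0,0],0.04],[[0,-0.0005,-0.001],[0,0,0],0.056],[[0,-0.0005,-0.001],[0,0,0],0.06],[[0,-0.0005,-0.001],[0,0,0],0.07],[[0,-0.0005,-0.001],[0,0,0],0.08],[[0,-0.0005,-0.001],[0,0,0],0.08],[[0,-0.0005,-0.001],[0,0,0],0.08]]' 10
python3 -m handwheel '[[[0,-0.004,-0.009],[0,0,0],0.08],[[0,-0.013,-0.027],[0,0,0],0.08],[[0,-0.025,-0.054],[0,0,0],0.08],[[0,-0.042,-0.09],[0,0,0],0.08],[[0,-0.055,-0.118],[0,0,0],0.08],[[0,-0.07,-0.15],[0,0,0],0.08]]'
python3 -m handwheel '[[[-0.02,-0.02,-0.04],[0,0,0],0.08],[[-0.06,-0.02,-0.04],[0,0,0],0.08],[[-0.1,-0.02,-0.04],[0,0,0],0.08],[[-0.14,-0.02,-0.04],[0,0,0],0.08],[[-0.18,-0.02,-0.04],[0,0,0],0.08],[[-0.22,-0.02,-0.04],[0,0,0],0.08],[[-0.26,-0.02,-0.04],[0,0,0],0.08],[[-0.26,-0.02,-0.04],[0,0,0],0.08]]'
python3 - <<'E'
from h import *
for n in("scene","top"):
    p,d=get_image(n);cv2.imwrite(n+"9.png",p);P=cloud(n,d)
    near=(abs(P[...,0]-.56)<.18)&(abs(P[...,1]-.147)<.18)&(d>0)
    k,l,st,c=cv2.connectedComponentsWithStats((near&(abs(P[...,2]-.139)<.006)).astype(np.uint8))
    for i in range(1,k):
        if st[i,4]>15: print(n,st[i,4],plane(n,*c[i],.141)[:2].round(4),np.median(P[l==i][:,2]).round(4))
    if n=="scene":cv2.imwrite("pics/s9.png",cv2.convertScaleAbs(cv2.resize(p[90:300,200:410],(600,600)),alpha=2))
E
```

```text
clock: 21.27
tool_pos: [0.4415, 0.1636, 0.1136]
orientation: [[0.139, 0.897, -0.419], [0.99, -0.126, 0.06], [0.001, -0.423, -0.906]]
contact_force: [-0.2, 0.3, -0.1]
finger_gap: 0.0801
clock: 21.77
tool_pos: [0.4409, 0.1634, 0.2812]
orientation: [[0.139, 0.897, -0.419], [0.99, -0.126, 0.059], [0.001, -0.423, -0.906]]
contact_force: [0.9, 0.7, -0.8]
finger_gap: 0.0797
clock: 22.43
tool_pos: [0.4025, -0.0987, 0.3262]
orientation: [[0.145, 0.897, -0.418], [0.989, -0.132, 0.06], [-0.001, -0.423, -0.906]]
contact_force: [0.3, 0.8, 0.4]
finger_gap: 0.08
scene 137 [0.4967 0.0534] 0.1397
scene 179 [0.4503 0.1671] 0.1399
scene 194 [0.6131 0.0401] 0.1398
scene 41 [0.5722 0.1536] 0.1388
scene 233 [0.5221 0.2605] 0.1401
scene 253 [0.6849 0.1342] 0.1401
scene 284 [0.6403 0.2443] 0.14
top 289 [0.6783 0.1284] 0.1406
top 291 [0.6327 0.2388] 0.1403
top 296 [0.6066 0.0349] 0.1407
top 299 [0.5151 0.2555] 0.1407
top 299 [0.4867 0.0506] 0.1403
top 292 [0.4435 0.1627] 0.1406
```

View pics/s9.png

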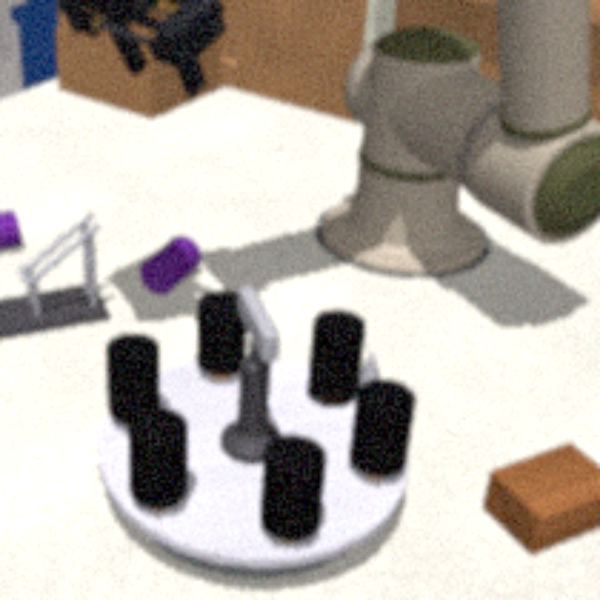

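The cup hangs on the formerly bare peg at (335,360), upright and level with the others. Its top is at 0.1406, about 2 mm from the expected place, and the robot is clear. Handing in.

```bash
python3 -c "
from cell import workorder
print(workorder.sign_off())"
```

```text
the job is handed in; nothing more can be done
None
```

I turned the stand one click (+1.047 rad) by its bar handle. That brought the bare left peg to the pointer, and I hung the black cup on it mouth down. The job was handed in at about 22.5 s of the 59 s allowed; sign-off gives no verdict.

**Mistake on the way:** I first took the rack's slope the wrong way round and gripped the cup unsuitably. I saw it in the side-plane depth check, set the cup back on the rack in its original position, and picked it up again from the closed end.

**Last checks:**
- **Hung cup:** its top is at 0.1406 m, level with the other cups. In the top view its centre is within about 2 mm of the loading place. The picture shows it upright.
- **Seating:** I lowered it until the peg pushed back with 19 N, then backed off 1 mm before opening the fingers.
- **Stand:** all six cup tops show at the expected places and 0.140–0.141 m high, and the dried cup is still on its peg.
- **Robot:** clear of everything. The block looked undisturbed in the last picture; the hammer and jar were out of that frame, and I never went near them.

**Disagreements:** the two cameras differ by about 4–8 mm in x and y, more than the stated 2 mm calibration. I averaged them for the stand; the 2 mm figure above rests on the top view only.

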